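# Wedge-clamp a glued power adapter in the bonding jig

### The job

The end caps of this black power adapter have just been glued and must be squeezed endwise while the glue sets. Lay the adapter flat in the clamping jig, long side against the two pins and one end at the sprung pad, then slide the wooden wedge, thin end first and straight side to the adapter, between its other end and the slanted rail, and drive it in until the pad is pushed all the way in and the adapter sits hard against the stop block. Let go so that the wedge alone keeps it locked, and leave the wire spool, the dropper bottle and the tape roll where they are.

Things in the scene. Friction and masses are not known exactly. Their poses are not given: they have to be found in the camera images.
- jig: Clamping jig, fixed to the bench: aluminium plate 170 (x) x 220 (y) x 12 mm; origin under the plate's centre, z up. Numbers below in its frame, mm. The wedge is driven along +x. Two steel pins, radius 5, 22 high, at (50, 58) and (50, -14): the adapter's long side goes against them, at x = 45. The bay is open above and towards -x.
- stop_face (a point): Middle of the dark stop block's face, at (20, 74.5, 27) mm in the jig's frame, axes as the jig's; the face looks to the jig's -y. The block spans x -16 to 56 and reaches z = 44. A sprung pad 40 mm wide stands 6 mm proud of this face.
- rail_face (a point): Middle of the slanted rail's working face, in the jig's frame at (29, -54.5, 25) mm, axes as the jig's. The face is upright, runs from (-18, -61) to (76, -48), a slope of 1 in 7 like the wedge's, so the gap beside the adapter narrows towards +x; top of the rail z = 38, the rail is 22 mm thick.
- adapter_seat (a point): Centre of the adapter when locked: (20, 22, 27) mm in the jig's frame, axes as the jig's; its long axis then lies along the jig's y. While the pad is still out, the adapter just touches it with its centre at y = 16.
- wedge_home (a point): Centre of the wedge when driven home, within a few mm: (5, -46.5, 29) in the jig's frame, axes as the jig's; the wedge's x is then along the jig's x. With the adapter touching the pad, the wedge first touches adapter and rail 42 mm short of here and 6 mm to -y; 85 mm short and 9 mm to -y it goes in from above with 3 mm play on each side.
- pad (a joint): Travel of the sprung pad into the stop block, m: 0 is out, 0.006 is flush, with the adapter hard against the block. The spring pushes with 2.4 N at 0 and 7 N when flush. The wedge must follow the rail's slope; driving it takes 3 to 20 N along the jig's x, and beyond flush it rises steeply.
- adapter_centre (a point): Centre of the black power adapter, a plain block 105 (its x) x 50 (its y) x 30 mm high, 0.28 kg, lying flat on the bench at the start; z up. The two ends are alike.
- wedge_centre (a point): Centre of the wooden wedge, 160 (its x) x 32 (its y) x 34 mm high, 0.11 kg, lying flat; its x axis points to the thin end, z up. Seen from above: the side at y = +16 is straight; the other side is parallel to it along the head (x -80 to -32, 32 mm wide), then tapers 1 in 7 to a 16 mm wide thin end at x = +80. The tapered part is waxed and slides easily.
- wedge_head (a point): Middle of the wedge's parallel-sided head, 56 mm behind its centre, half-way up: the place to grasp it, across its 32 mm. Axes as the wedge's.
- spool: Bystander: green-ended solder wire spool, 54 mm wide, 30 high, upright; origin at the centre of its underside.
- flux: Bystander: small orange-brown dropper bottle, 32 mm wide, 102 high, upright; origin at the centre of its underside.
- tape: Bystander: roll of black tape, 55 mm wide, 19 high, lying flat; origin at the centre of its underside.
Mind the look-alikes: they are no part of the job. What is meant by the part that bears adapter_centre is not blue, green or yellow, and is the larger of those in its own colour.

How it is judged (in metres and radians):
On the way:
1. the adapter lies flat in the jig's bay, lengthwise between pad and rail, within 10 mm of the pins (x of adapter_centre in the frame of jig between 0.01 and 0.03 m and y of adapter_centre in the frame of jig between 0.002 and 0.027 m and z of adapter_centre in the frame of jig between 0.022 and 0.032 m and angle between the x axis of adapter_centre and the y axis of jig, either way round below 0.07 rad), for 0.2 s.
At the end, for the whole second after the job is handed in: Untouched, the wedge keeps the pad in by 4.5 mm or more; the adapter lies flat and square (4 deg), within 3 mm of the pins' line and 4 mm of its seat endwise; the wedge lies flat in the gap along the jig's x (4 deg), from 20 mm short of to 25 mm past home, within 6 mm sideways (value of joint pad above 0.0045 m and x of adapter_centre in the frame of jig between 0.017 and 0.023 m and y of adapter_centre in the frame of jig between 0.018 and 0.026 m and z of adapter_centre in the frame of jig between 0.022 and 0.032 m and angle between the x axis of adapter_centre and the y axis of jig, either way round below 0.07 rad and x of wedge_centre in the frame of jig between -0.015 and 0.03 m and y of wedge_centre in the frame of jig between -0.0525 and -0.0405 m and z of wedge_centre in the frame of jig between 0.025 and 0.034 m and angle between the x axis of wedge_centre and the x axis of jig, either way round below 0.07 rad and velocity of joint pad below 0.005 m/s).
It fails at once if the spool, the dropper bottle or the tape roll is moved by more than 30 mm (distance of any of spool, flux, tape from where it was at the start of the episode above 0.03 m).
It also fails if it takes over 59 s, if anything falls off the work surface, if the arm or the gripper's body presses on something with over 40 N, if the wrist force passes 120 N, or if a joint passes its speed limit or range.

### The arm

A 7-joint arm with a two-finger parallel gripper is mounted at the origin on a cart in front of the work surface, level with it; the furniture and walls round the work are solid. World frame = base frame: x ahead of the robot, y to its left, z up, the work surface at z = 0. Lengths are in mm, angles in rad, forces in N, time in s.
With the tool pointing down it reaches from about 425 to 875 mm from the base axis. Payload 8.4 kg.
Tool frame: the origin (TCP) lies midway between the tips of the shut fingers; the grasp point (between the pads) lies 19 mm behind it (ctrl.hold_point_z is the distance from the TCP to the grasp point, in mm); x points along the fingers, y is the direction in which the jaws open and shut, and the axes are right-handed (so a half turn about x gives the same grasp; the last joint's range is limited). The gripper opens to 87 mm and grips with 3 to 60 N. Pads are 19 mm wide; open, the fingers measure 117 mm over their backs; the gripper's body (75 mm by 190 mm) begins 51 mm behind the grasp point.
Start: joints at [1.176, 0.333, 0.04, 1.465, -0.013, 1.343, -0.059], TCP at [189.456, -621.746, 188.646] pointing down, gripper open.
Joint ranges: [-2.58, 2.58], [-0.38, 2.09], [-1.3, 1.39], [0.25, 2.4], [-1.5, 4.64], [0.08, 2.09], [-2.65, 2.65]. Speed limits (rad/s): [2.22, 2.22, 2.79, 2.79, 3.14, 3.14, 3.14].

### API

Orientations are given as a rotation vector (axis times angle).
In Python, from station import ctrl gives the robot as it stands.
- The arm moves only by the tool drive_tool, never from a script. Its argument "rows" is a list of rows, each a list of 6 numbers: the shift along the tool's x, y, z in mm, then the turn, a rotation vector about the tool's x, y, z in rad. A call has 1 to 12 rows; each row is the pose to reach, as a shift and turn from the pose measured when the call began, along the tool's axes at that moment; what a row does not reach only later rows make up. A row lasts 1/12 s, in which the tool goes at most 41.7 mm and 7.16 degrees, less where a joint would pass 70% of its speed; a pose out of reach is approached as far as the arm can. A call with a gripper value outside its range is refused whole. "grip" is the gripper's target within -1 to 1 (shut at 1, half-way at 0, fully open at -1), set as the call begins (left out, the last holds). The fingers move at their own pace and stop on an object; "grip_force" is the grip in N (left out, the last holds). Time passes only in rows, so rows that repeat a pose let the fingers close. It gives the time, the measured TCP pose, the force and the opening at its end, in the units of the state.
- ctrl.get_obs(): the state, without advancing time (a new reading comes with each control period).
- ctrl.capture(name): name is "scene" or "top" or "wrist"; returns the picture (400x640x3 uint8, red, green, blue); there is no depth.
- ctrl.calibration(name): a dict with "fx", "fy", "cx", "cy" (pixels), "k1" (the pictures are not rectified: a ray, as slopes to the right and down, at radius r is drawn at 1 + k1 r^2 times it, then the intrinsics apply), "R" (3x3) and "t" (3): a world point X has camera coordinates R X + t; the wrist camera has in their place "T_tool_cam" (4x4, takes a point from camera to tool coordinates, whose origin is the TCP and whose axes are the tool frame's). Camera axes: x right, y down, z forward; pixel columns grow to the right and rows downward; lengths in mm; the calibration is good to about 2 mm. A picture is of the moment at which its call begins: read the wrist's pose just before it. calibration takes no time and is no camera call.
- ctrl.hand_in(): hands the job in, once; it reports no verdict.
The state is a dict: "time_s": time; "qpos": joint angles; "qd": joint speeds; "joint_efforts": joint torques, N m; "tcp_pos": TCP position; "eef_rot": TCP orientation; "force": force on the tool from outside, world axes, zero at the start; "torque": the same for the moment, N m; "gripper_width": finger opening in mm.
Only numpy, scipy, OpenCV 4.12 (cv2) and the standard library are available. Lean on these libraries where they do the work, as an engineer would, in place of code of your own. Each camera call takes 0.05 s, during which the arm holds its last target. There are 200 camera calls.

## Working session

There is one attempt and no reset: what is moved stays moved. The work goes in short steps, Python scripts to look and compute and a tool call to move; the robot and the scene stay as the last step left them, time stands still between calls to the robot, and variables do not carry over. Pictures are saved under pics/ and viewed, about 8 in all and at most 12, crops included, and the job is handed in when it is done.

Besides the shell and the picture viewer there is one more tool, called after "Request:" as name(argument=value, ...), one argument or row to a line, values as JSON. drive_tool: Moves the arm, as the interface text tells. Its arguments: {"type":"object","properties":{"rows":{"type":"array"},"grip":{"type":"number"},"grip_force":{"type":"number"}},"required":["rows"]}

```bash
ls; mkdir -p pics
python3 - <<'E'
from station import ctrl
import cv2,json
for n in("scene","top"):
    cv2.imwrite(f"pics/{n}0.png",ctrl.capture(n)[:,:,::-1]); print(n,{k:(v.tolist() if hasattr(v,'tolist') else v) for k,v in ctrl.calibration(n).items()})
print({k:(v.tolist() if hasattr(v,'tolist') else v) for k,v in ctrl.calibration("wrist").items()})
print(ctrl.get_obs(),ctrl.hold_point_z)
E
```

```text
pics
scene {'fx': 443.7922381603715, 'fy': 443.7922381603715, 'cx': 321.3777462937576, 'cy': 202.27999316585783, 'k1': 0.023456619599970984, 'R': [[-0.8844358917578422, -0.4666431171742661, 0.004165880986652138], [-0.35976548257524205, 0.6761289977811998, -0.6429761861117356], [0.2972237388196205, -0.5701699567263031, -0.7658748393365667]], 't': [484.5803184245339, 210.55616461376846, 1405.5033502533693]}
top {'fx': 458.09643148850347, 'fy': 458.09643148850347, 'cx': 321.0612023379219, 'cy': 193.69164420120674, 'k1': -0.03331057009435161, 'R': [[-0.009081968395283545, -0.9999584404575829, -0.0007969991881565906], [-0.9868706024428955, 0.009091627006155865, -0.161256802499547], [0.1612573467599664, -0.0006779941148627622, -0.9869121584213645]], 't': [38.27196651789205, 564.0721726778652, 1281.4140964091512]}
{'fx': 294.6136753299267, 'fy': 294.6136753299267, 'cx': 320.3225463479207, 'cy': 204.3821158709326, 'k1': -0.040707080959119867, 'T_tool_cam': [[0.0002518794937843908, -0.28560525737993087, 0.9583473136152996, -195.27179028703776], [0.9999999675622699, 0.00010820591455752696, -0.
[... 170 characters left out ...]
qpos': array([ 1.17581088,  0.33383355,  0.03988194,  1.4661813 , -0.01340651,
        1.34330261, -0.05851364]), 'qd': array([-6.71680157e-04, -9.53084147e-05, -2.61912411e-04, -2.49100819e-03,
        9.29555526e-05, -1.30451252e-03, -1.29391801e-03]), 'joint_efforts': array([ 4.41745637e-03, -6.57808900e+01,  1.34006549e+00, -4.04704034e+01,
       -5.95600577e-02,  4.10122855e-02,  1.20118430e-04]), 'tcp_pos': array([ 189.30006595, -621.32765936,  187.85344368]), 'eef_rot': array([ 2.06271225,  0.30879787, -2.06335264]), 'force': array([-0.37040851,  0.54689991, -0.51470778]), 'torque': array([-0.03170487,  0.04638698,  0.00823507]), 'gripper_width': 87.09532318779814} 18.700000000000003
```

View pics/top0.png

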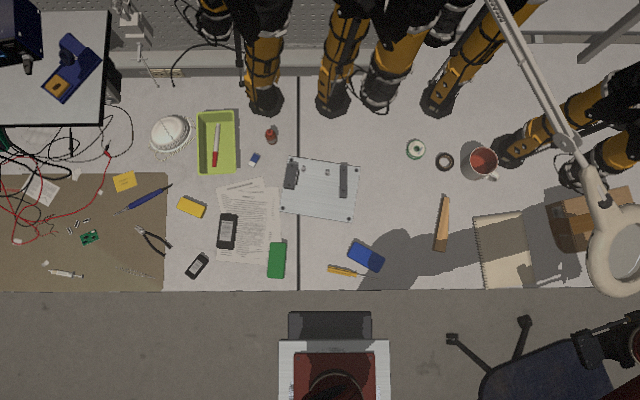

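View pics/scene0.png

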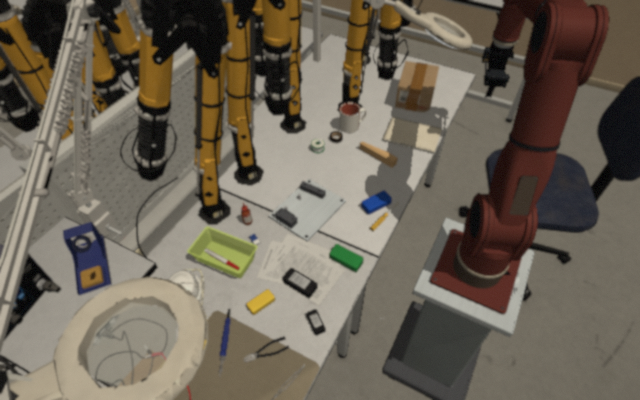

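The top picture shows the jig near (320,187), the wedge near (440,222) and the spool and tape near (416,149) and (444,161). The dropper is near (271,133).

Adapter candidates are large black (228,231), small black (197,266), blue (366,256), green (277,260) and yellow (192,207). I choose the larger black one at (228,231) and will check it in a close crop.

```bash
cat > h.py <<'E'
import numpy as np,cv2
from station import ctrl
from scipy.spatial.transform import Rotation as Ro
def ray(n,uv,obs=None):
    c=ctrl.calibration(n); K=np.array([[c['fx'],0,c['cx']],[0,c['fy'],c['cy']],[0,0,1]])
    p=cv2.undistortPoints(np.array(uv,float).reshape(-1,1,2),K,np.array([c['k1'],0,0,0.]))[:,0]
    d=np.c_[p,np.ones(len(p))]
    if n=='wrist':
        T=np.array(c['T_tool_cam']);Rt=Ro.from_rotvec(obs['eef_rot']).as_matrix()
        return obs['tcp_pos']+Rt@T[:3,3], d@(Rt@T[:3,:3]).T
    R=np.array(c['R']); return -R.T@np.array(c['t']), d@R
def onz(n,uv,z,obs=None):
    o,d=ray(n,uv,obs); z=np.broadcast_to(z,len(d)); return o+d*((z-o[2])/d[:,2])[:,None]
def crop(img,x0,y0,x1,y1,s): return cv2.resize(img[y0:y1,x0:x1],None,fx=s,fy=s,interpolation=cv2.INTER_CUBIC)
E
python3 - <<'E'
from h import *
i=cv2.imread('pics/top0.png')
a=crop(i,275,145,370,235,5); b=crop(i,182,205,247,285,5); w=crop(i,425,185,465,265,5)
o=np.zeros((600,800,3),np.uint8)
o[:450,:475]=a;o[:400,475:800]=b
cv2.imwrite('pics/c1.png',o);cv2.imwrite('pics/c2.png',crop(i,400,130,465,265,4))
E
```

```text
(no output)
```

View pics/c1.png

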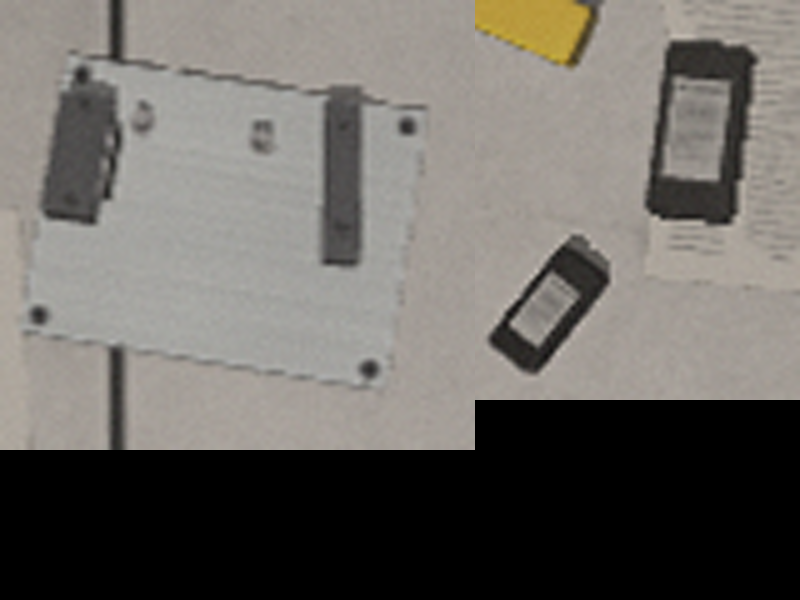

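View pics/c2.png

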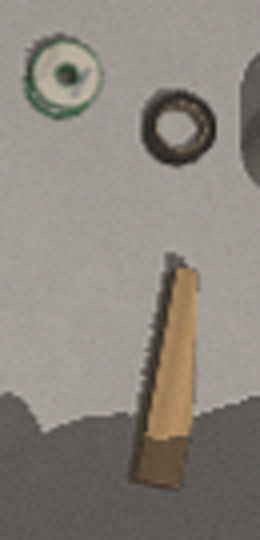

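The crop confirms the choice: the large black block (c1 right, 648–755 × 42–222) is clearly bigger than the small one. The jig's stop is on the left, the rail on the right and the pins at the top, so jig x is about world +x. The wedge's thin end points up (world +x), and its straight side looks to be the right edge or the left, to be worked out.

```bash
cat > m.py <<'E'
from h import *
def fit(model,world):  # 2d rigid
    m=np.array(model,float);w=np.array(world)[:,:2];mc,wc=m.mean(0),w.mean(0)
    a=m-mc;b=w-wc;th=np.arctan2((a[:,0]*b[:,1]-a[:,1]*b[:,0]).sum(),(a*b).sum())
    c,s=np.cos(th),np.sin(th);R=np.array([[c,-s],[s,c]]);t=wc-R@mc
    return t,th,np.abs(m@R.T+t-w).max(0)
E
python3 - <<'E'
from m import *
px=np.array([(68,55),(428,107),(382,388),(22,332)])/5+[275,145]-.4
m=[(85,110),(85,-110),(-85,-110),(-85,110)]
print('plate',fit(m,onz('top',px,12)))
p2=np.array([(118,88),(97,222)])/5+[275,145]-.4
print('stop',fit([(56,74.5),(-16,74.5)],onz('top',p2,44)))
p3=np.array([(143,105),(263,123)])/5+[275,145]-.4
print('pins',fit([(50,58),(50,-14)],onz('top',p3,34)))
a=(np.array([(668,44),(755,50),(735,222),(648,208)])-[475,0])/5+[182,205]-.4
W=onz('top',a,30);print(np.linalg.norm(np.diff(W,axis=0),axis=1));print('adapter',fit([(52.5,25),(52.5,-25),(-52.5,-25),(-52.5,25)],W))
w=np.array([(176,267),(198,268),(188,437),(147,436)])/4+[400,130]-.4
W=onz('top',w,34);print(W,np.linalg.norm(np.diff(W,axis=0),axis=1))
print(onz('top',[(271,126),(416,149),(444,161)],[102,30,19]))
E
```

```text
plate (array([585.90161429,  37.37427734]), np.float64(-0.1637916029146135), array([1.25463015, 3.05599838]))
stop (array([587.98660843,  34.90837321]), np.float64(-0.15284925608975616), array([4.28283208, 0.65977379]))
pins (array([592.22590117,  36.03968127]), np.float64(-0.16152663450110039), array([0.02489976, 0.15280968]))
[ 51.10987636 100.07747963  51.19592815]
adapter (array([460.76659099, 307.05696598]), np.float64(-0.101182139258499), array([5.21740865, 1.21126188]))
[[ 555.13820186 -325.47192211   34.        ]
 [ 554.24702035 -341.60847742   34.        ]
 [ 431.01284198 -327.78908853   34.        ]
 [ 432.05457446 -298.13616544   34.        ]] [ 16.16114544 124.00660559  29.67121592]
[[ 751.65968275  173.79844472  102.        ]
 [ 699.51354457 -251.45771463   30.        ]
 [ 664.70434721 -336.43239331   19.        ]]
```

```bash
cat > go.py <<'E'
from h import *
def row(p,yaw,o=None):
    o=o or ctrl.get_obs();R=Ro.from_rotvec(o['eef_rot']).as_matrix();c,s=np.cos(yaw),np.sin(yaw)
    T=np.array([[0,c,s],[0,s,-c],[-1,0,0.]])
    d=R.T@(np.array(p)-o['tcp_pos']);r=Ro.from_matrix(R.T@T).as_rotvec()
    return np.r_[d.round(1),r.round(3)].tolist()
E
python3 - <<'E'
from go import *
o=ctrl.get_obs();R=Ro.from_rotvec(o['eef_rot']).as_matrix();print(R.round(3))
print('jaw yaw',np.arctan2(R[1,1],R[0,1]),'az',np.arctan2(o['tcp_pos'][1],o['tcp_pos'][0]))
for yaw in(-.17-np.pi/2,-.17+np.pi/2): print(row((420,-315,230),yaw))
E
```

```text
[[-0.001  0.291 -0.957]
 [ 0.001 -0.957 -0.291]
 [-1.    -0.001  0.   ]]
jaw yaw -1.2750498020740069 az -1.2750604071494984
[-41.8, -225.9, -310.0, 0.466, 0.0, 0.001]
[-41.8, -225.9, -310.0, -2.676, -0.002, 0.001]
```

Request:
drive_tool(
  rows=[
    [-42, -226, -310, 0.466, 0, 0],
    [-42, -226, -310, 0.466, 0, 0],
    [-42, -226, -310, 0.466, 0, 0],
    [-42, -226, -310, 0.466, 0, 0],
    [-42, -226, -310, 0.466, 0, 0],
    [-42, -226, -310, 0.466, 0, 0],
    [-42, -226, -310, 0.466, 0, 0],
    [-42, -226, -310, 0.466, 0, 0],
    [-42, -226, -310, 0.466, 0, 0],
    [-42, -226, -310, 0.466, 0, 0],
    [-42, -226, -310, 0.466, 0, 0],
    [-42, -226, -310, 0.466, 0, 0],
  ],
  grip=-1,
)

```text
time_s: 1.1
tcp_pos: [420.1, -314.4, 230.0]
eef_rot: [-2.132, 0.179, 2.134]
force: [-0.8, -1.2, -0.7]
gripper_width: 86.9
```

Run:
```python
from go import *
import json
o=ctrl.get_obs();i=ctrl.capture('wrist')[:,:,::-1];cv2.imwrite('pics/w1.png',i)
json.dump({k:np.array(o[k]).tolist() for k in('tcp_pos','eef_rot')},open('w1.json','w'))
cv2.imwrite('pics/w1v.png',cv2.resize(i,(800,500),interpolation=cv2.INTER_CUBIC));print(o['tcp_pos'],o['time_s'])
print('to adapter',row((461,307,200),1.47))
```

```text
[ 420.13207119 -314.36688263  229.96833169] 1.1
to adapter [30.5, -620.5, 64.6, 3.072, 0.002, -0.002]
```

View pics/w1v.png

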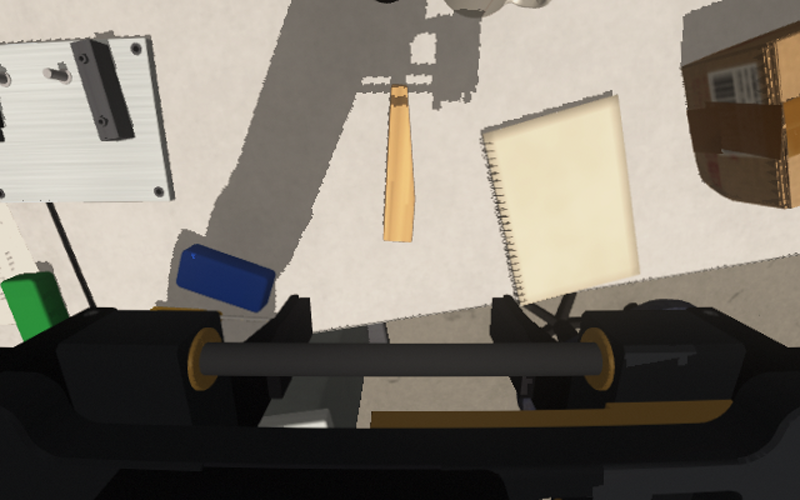

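Wrist view: the wedge runs from its rear edge (384,240)–(411,242) to the thin end (392,86)–(407,86). The left edge is straight, and the right one bends at about (414,195).

Run:
```python
from m import *
from go import row
import json
o=json.load(open('w1.json'));o={k:np.array(v) for k,v in o.items()}
w=np.array([(384,240),(411,242),(414,195),(407,86),(392,86)])/1.25
W=onz('wrist',w,34,o);print(W.round(1))
print(fit([(-80,16),(-80,-16),(-32,-16),(80,0),(80,16)],W))
print(row((430,300,200),-1.67))
```

```text
[[ 404.  -292.5   34. ]
 [ 396.9 -321.3   34. ]
 [ 447.  -332.6   34. ]
 [ 553.8 -342.7   34. ]
 [ 556.3 -328.2   34. ]]
(array([ 477.83411647, -324.94953648]), np.float64(-0.23158949054789174), array([4.02599599, 1.49224454]))
[30.5, -608.4, 94.0, -0.072, 0.002, 0.001]
```

Request:
drive_tool(
  rows=[
    [30, -608, 94, -0.072, 0, 0],
    [30, -608, 94, -0.072, 0, 0],
    [30, -608, 94, -0.072, 0, 0],
    [30, -608, 94, -0.072, 0, 0],
    [30, -608, 94, -0.072, 0, 0],
    [30, -608, 94, -0.072, 0, 0],
    [30, -608, 94, -0.072, 0, 0],
    [30, -608, 94, -0.072, 0, 0],
    [30, -608, 94, -0.072, 0, 0],
    [30, -608, 94, -0.072, 0, 0],
    [30, -608, 94, -0.072, 0, 0],
    [30, -608, 94, -0.072, 0, 0],
  ],
)

```text
time_s: 2.15
tcp_pos: [428.4, 184.5, 206.1]
eef_rot: [-2.168, 0.11, 2.169]
force: [1.5, 0.2, 0.1]
gripper_width: 87.1
```

Request:
drive_tool(
  rows=[
    [0, -160, 15, 0, 0, 0],
    [0, -160, 15, 0, 0, 0],
    [0, -160, 15, 0, 0, 0],
    [0, -160, 15, 0, 0, 0],
    [0, -160, 15, 0, 0, 0],
    [0, -160, 15, 0, 0, 0],
  ],
)

```text
time_s: 2.65
tcp_pos: [429.8, 345.7, 205.2]
eef_rot: [-2.166, 0.109, 2.173]
force: [-0.0, -1.2, -0.4]
gripper_width: 87.1
```

Run:
```python
from go import *
import json
o=ctrl.get_obs();i=ctrl.capture('wrist')[:,:,::-1];cv2.imwrite('pics/w2.png',i)
json.dump({k:np.array(o[k]).tolist() for k in('tcp_pos','eef_rot')},open('w2.json','w'))
cv2.imwrite('pics/w2v.png',cv2.resize(i,(800,500),interpolation=cv2.INTER_CUBIC));print(o)
```

```text
{'time_s': 2.65, 'qpos': array([ 0.02904866,  0.22792512, -0.90177985,  1.64538363,  0.17910447,
        1.35783379, -2.57021195]), 'qd': array([ 0.04571127, -0.04002833,  0.03549001,  0.02594748, -0.00504263,
        0.00448686,  0.02336763]), 'joint_efforts': array([-2.82783777e+00, -4.29503989e+01, -8.99816215e+00, -4.08057797e+01,
       -2.98098684e-02, -2.91064437e-01, -5.21063581e-01]), 'tcp_pos': array([429.84396419, 345.71177394, 205.17187552]), 'eef_rot': array([-2.16557986,  0.10851229,  2.17253251]), 'force': array([-0.01642212, -1.17046774, -0.36295206]), 'torque': array([0.01803089, 0.04393242, 0.00966328]), 'gripper_width': 87.06734125344377}
```

View pics/w2v.png

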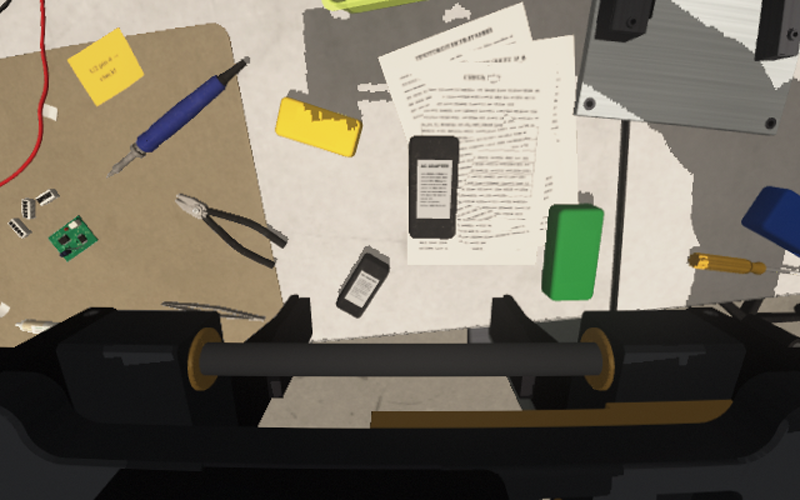

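Wrist view: the adapter ("AC ADAPTER" label) has its top corners at (409,138), (458,136), (456,237), (411,238), with the green block 90 px to the right.

Run:
```python
from m import *
from go import row
import json
o=json.load(open('w2.json'));o={k:np.array(v) for k,v in o.items()}
W=onz('wrist',np.array([(409,138),(458,136),(456,237),(411,238)])/1.25,30,o);print(W.round(1))
t,th,e=fit([(52.5,25),(52.5,-25),(-52.5,-25),(-52.5,25)],W);print(t,th,e)
print('plate', onz('wrist',np.array([(577,114),(776,135)])/1.25,12,o))
print(row((*t,120),th-np.pi/2),row((*t,4),th-np.pi/2))
```

```text
[[515.3 329.5  30. ]
 [512.5 282.5  30. ]
 [412.9 290.3  30. ]
 [416.5 336.8  30. ]]
[464.28797252 309.76335767] -0.07484491386391941 [3.19913934 1.83632224]
plate [[522.69023486 159.54812873  12.        ]
 [485.26846381 -55.56954308  12.        ]]
[85.3, 30.6, -37.3, -0.029, 0.002, -0.0] [201.3, 30.6, -37.6, -0.029, 0.002, -0.0]
```

Request:
drive_tool(
  rows=[
    [40, 31, -37, -0.029, 0, 0],
    [75, 31, -37, -0.029, 0, 0],
    [110, 31, -37, -0.029, 0, 0],
    [140, 31, -37, -0.029, 0, 0],
    [165, 31, -37, -0.029, 0, 0],
    [185, 31, -37, -0.029, 0, 0],
    [195, 31, -37, -0.029, 0, 0],
    [201, 31, -37, -0.029, 0, 0],
    [201, 31, -37, -0.029, 0, 0],
  ],
)

```text
time_s: 3.45
tcp_pos: [464.1, 307.7, 3.8]
eef_rot: [-2.18, 0.085, 2.186]
force: [0.5, -0.2, -0.0]
gripper_width: 87.3
```

Request:
drive_tool(
  rows=[
    [0, 0, 0, 0, 0, 0],
    [0, 0, 0, 0, 0, 0],
    [0, 0, 0, 0, 0, 0],
    [0, 0, 0, 0, 0, 0],
    [0, 0, 0, 0, 0, 0],
    [0, 0, 0, 0, 0, 0],
  ],
  grip=1,
  grip_force=25,
)

```text
time_s: 3.95
tcp_pos: [464.3, 307.9, 4.1]
eef_rot: [-2.181, 0.084, 2.185]
force: [0.1, -0.2, -0.5]
gripper_width: 54.5
```

Request:
drive_tool(
  rows=[
    [-30, 0, 0, 0, 0, 0],
    [-60, 0, 0, 0, 0, 0],
    [-90, 0, 0, 0, 0, 0],
    [-116, 0, 0, 0, 0, 0],
    [-116, 0, 0, 0, 0, 0],
  ],
)

```text
time_s: 4.37
tcp_pos: [466.7, 310.2, 125.6]
eef_rot: [-2.186, 0.08, 2.177]
force: [0.8, 0.6, 0.5]
gripper_width: 21.7
```

Run:
```python
from go import *
o=ctrl.get_obs();print(o['qpos'].round(2),o['tcp_pos'],o['gripper_width'],o['time_s'])
J=np.array([587.5,37]);y=-.165;R=np.array([[np.cos(y),-np.sin(y)],[np.sin(y),np.cos(y)]])
p=J+R@[17,12];print(p,row((*p,120),y))
```

```text
[ 0.05  0.3  -0.84  1.74  0.24  1.21 -2.5 ] [466.70157614 310.19765661 125.57174775] 21.745095735319428 4.3667
[606.24014001  46.04473064] [5.5, 252.8, -159.2, -1.482, -0.006, -0.001]
```

The fingers were still closing when I lifted, so the grasp missed. I'll reopen and look again.

Request:
drive_tool(
  rows=[
    [-70, 0, 40, 0, 0, 0],
    [-70, 0, 40, 0, 0, 0],
    [-70, 0, 40, 0, 0, 0],
    [-70, 0, 40, 0, 0, 0],
    [-70, 0, 40, 0, 0, 0],
    [-70, 0, 40, 0, 0, 0],
    [-70, 0, 40, 0, 0, 0],
    [-70, 0, 40, 0, 0, 0],
  ],
  grip=-1,
)

```text
time_s: 5.03
tcp_pos: [426.4, 312.5, 194.3]
eef_rot: [-2.184, 0.081, 2.179]
force: [-0.6, 0.2, 0.9]
gripper_width: 67.1
```

Run:
```python
from go import *
import json
o=ctrl.get_obs();i=ctrl.capture('wrist')[:,:,::-1]
json.dump({k:np.array(o[k]).tolist() for k in('tcp_pos','eef_rot')},open('w3.json','w'))
cv2.imwrite('pics/w3v.png',crop(i,200,40,460,240,3));print(o['tcp_pos'],o['gripper_width'])
```

```text
[426.42508868 312.53554968 194.29004851] 67.11330280194446
```

View pics/w3v.png

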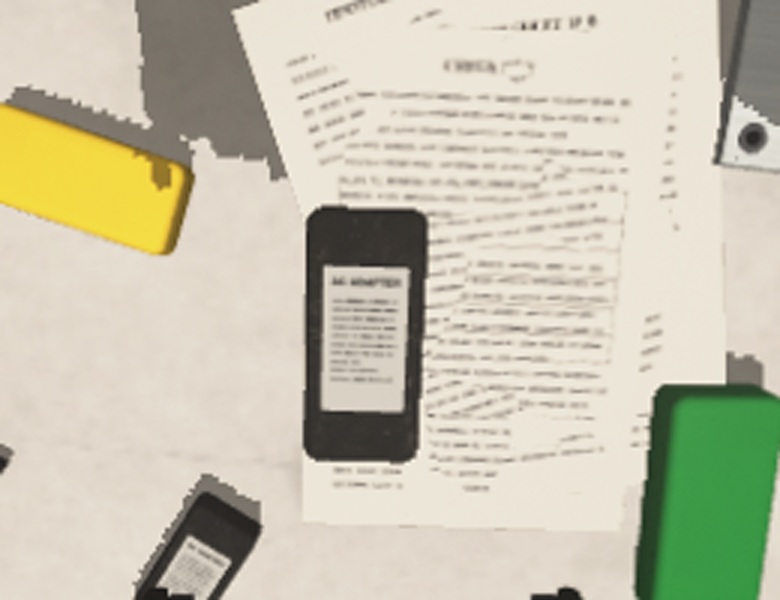

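The adapter still lies flat, with top corners at (307,208), (428,210), (417,462), (304,460).

Run:
```python
from m import *
from go import row
import json
o=json.load(open('w3.json'));o={k:np.array(v) for k,v in o.items()}
W=onz('wrist',np.array([(307,208),(428,210),(417,462),(304,460)])/3+[199.7,39.7],30,o);print(W.round(1))
t,th,e=fit([(52.5,25),(52.5,-25),(-52.5,-25),(-52.5,25)],W);print(t,th,e)
print(row((*t,4),th-np.pi/2))
```

```text
[[516.8 328.   30. ]
 [512.5 281.1  30. ]
 [411.8 291.4  30. ]
 [416.2 338.6  30. ]]
[464.34111502 309.75374692] -0.1017118047791568 [2.26292977 1.52191788]
[190.6, 0.5, -37.6, 0.026, -0.003, 0.003]
```

Request:
drive_tool(
  rows=[
    [30, 0.5, -38, 0.026, 0, 0],
    [60, 0.5, -38, 0.026, 0, 0],
    [90, 0.5, -38, 0.026, 0, 0],
    [120, 0.5, -38, 0.026, 0, 0],
    [150, 0.5, -38, 0.026, 0, 0],
    [175, 0.5, -38, 0.026, 0, 0],
    [185, 0.5, -38, 0.026, 0, 0],
    [190.5, 0.5, -38, 0.026, 0, 0],
    [190.5, 0.5, -38, 0.026, 0, 0],
  ],
  grip=-1,
)

```text
time_s: 5.83
tcp_pos: [464.5, 309.7, 3.6]
eef_rot: [-2.17, 0.108, 2.166]
force: [1.2, 0.4, 0.1]
gripper_width: 87.0
```

Request:
drive_tool(
  rows=[
    [0, 0, 0, 0, 0, 0],
    [0, 0, 0, 0, 0, 0],
    [0, 0, 0, 0, 0, 0],
    [0, 0, 0, 0, 0, 0],
    [0, 0, 0, 0, 0, 0],
    [0, 0, 0, 0, 0, 0],
    [0, 0, 0, 0, 0, 0],
    [0, 0, 0, 0, 0, 0],
    [0, 0, 0, 0, 0, 0],
    [0, 0, 0, 0, 0, 0],
  ],
  grip=1,
  grip_force=25,
)

```text
time_s: 6.67
tcp_pos: [464.4, 309.7, 3.6]
eef_rot: [-2.17, 0.108, 2.167]
force: [-0.2, 0.4, -0.4]
gripper_width: 28.3
```

Run:
```python
from go import *
o=ctrl.get_obs();i=ctrl.capture('wrist')[:,:,::-1];s=ctrl.capture('scene')[:,:,::-1];t=ctrl.capture('top')[:,:,::-1]
c=np.zeros((550,800,3),np.uint8);c[:250,:400]=cv2.resize(i,(400,250));c[:550,400:]=crop(s,230,200,330,338,4)[:550]
c[250:550,:400]=crop(t,180,200,280,275,4)
cv2.imwrite('pics/v4.png',c);print(o['tcp_pos'],o['gripper_width'],o['joint_efforts'])
```

```text
[464.40513002 309.74929078   3.55250404] 28.3134724873879 [ 1.37583868e-02 -5.52269232e+01 -1.05245179e+01 -3.27910173e+01
  5.39784052e-02 -8.31450988e-02  2.73881060e-04]
```

View pics/v4.png

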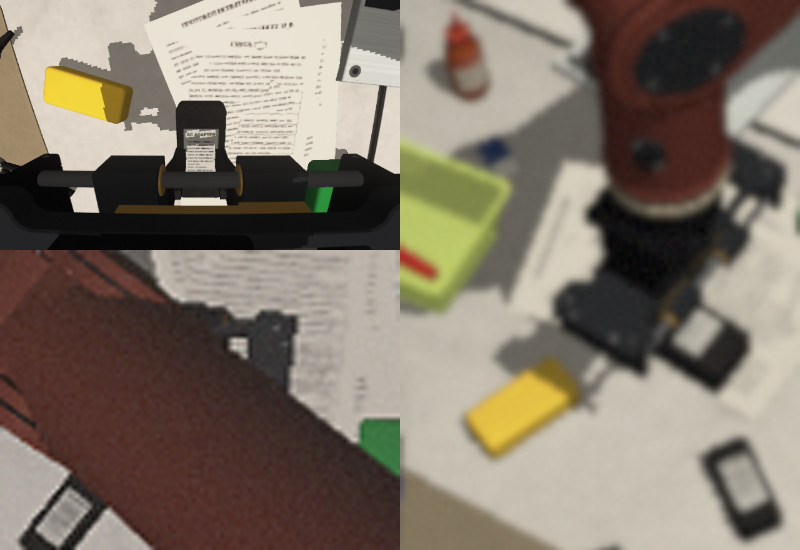

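The wrist view suggests the fingers stand outside the adapter, with edges at (177–226) and finger bodies at 160 and 240. That doesn't match the 28 mm width reading, so I'll hold, raise slightly and read again.

Request:
drive_tool(
  rows=[
    [0, 0, 0, 0, 0, 0],
    [0, 0, 0, 0, 0, 0],
    [0, 0, 0, 0, 0, 0],
    [0, 0, 0, 0, 0, 0],
    [0, 0, 0, 0, 0, 0],
    [0, 0, 0, 0, 0, 0],
  ],
)

```text
time_s: 7.32
tcp_pos: [464.4, 309.7, 3.5]
eef_rot: [-2.17, 0.108, 2.167]
force: [1.2, 0.6, 0.2]
gripper_width: 0.8
```

Request:
drive_tool(
  rows=[
    [-5, 0, 0, 0, 0, 0],
    [-15, 0, 0, 0, 0, 0],
    [-25, 0, 0, 0, 0, 0],
    [-25, 0, 0, 0, 0, 0],
  ],
)

```text
time_s: 7.65
tcp_pos: [465.7, 310.8, 31.3]
eef_rot: [-2.172, 0.106, 2.162]
force: [-0.4, 0.0, 0.2]
gripper_width: 0.8
```

Run:
```python
from go import *
o=ctrl.get_obs();i=ctrl.capture('wrist')[:,:,::-1]
cv2.imwrite('pics/v5.png',crop(i,200,120,440,290,3));print(o)
```

```text
{'time_s': 7.65, 'qpos': array([-0.01942795,  0.39038281, -0.77128171,  1.83720072,  0.31431443,
        1.0336185 , -2.58761456]), 'qd': array([-0.00389377,  0.01709616,  0.01169313,  0.02140512,  0.02211768,
       -0.03743861, -0.01807124]), 'joint_efforts': array([  0.64130919, -52.53963947,  -9.31692749, -32.75038004,
        -0.16178316,   0.49794154,   0.19429162]), 'tcp_pos': array([465.6532409 , 310.83133319,  31.31741053]), 'eef_rot': array([-2.17197205,  0.10615608,  2.16236264]), 'force': array([-0.35363696,  0.01389969,  0.24583312]), 'torque': array([0.10335975, 0.00441348, 0.01016762]), 'gripper_width': 0.7677585128357114}
```

View pics/v5.png

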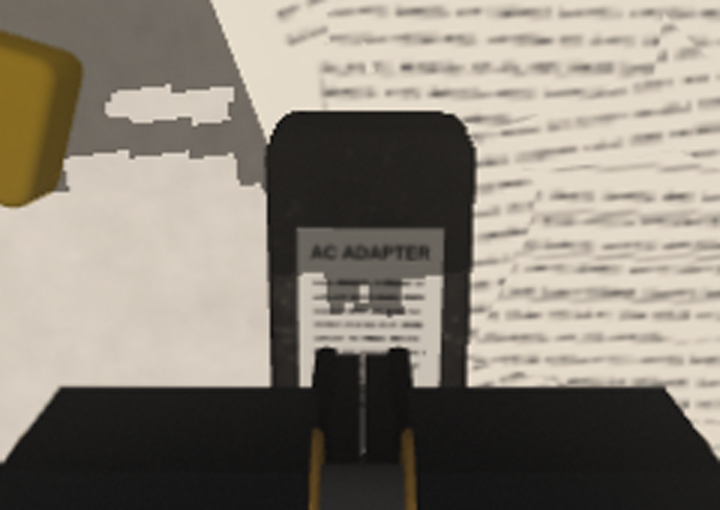

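The fingers closed fully above the label. Either this "adapter" is flat, or my height assumption is wrong. I'll test the height numerically against all the cameras before moving again.

```bash
cat > sil.py <<'E'
from h import *
import json
def proj(n,X,o=None):
    c=ctrl.calibration(n)
    if n=='wrist':
        T=np.array(c['T_tool_cam']);Rt=Ro.from_rotvec(o['eef_rot']).as_matrix()
        Y=((X-o['tcp_pos'])@Rt-T[:3,3])@T[:3,:3]
    else: Y=X@np.array(c['R']).T+np.array(c['t'])
    s=Y[:,:2]/Y[:,2:];r=(s**2).sum(1,keepdims=True);s=s*(1+c['k1']*r)
    return s*[c['fx'],c['fy']]+[c['cx'],c['cy']]
def box(x,y,yaw,L,W,z0,z1):
    p=np.array([(a,b,c) for a in(-L/2,L/2) for b in(-W/2,W/2) for c in(z0,z1)],float)
    c,s=np.cos(yaw),np.sin(yaw);return np.c_[x+c*p[:,0]-s*p[:,1],y+s*p[:,0]+c*p[:,1],p[:,2]]
E
python3 - <<'E'
from sil import *
from scipy.optimize import minimize
ld=lambda f:{k:np.array(v) for k,v in json.load(open(f)).items()}
def mask(img,seed,th,r):
    g=img.max(2); m=(g<th).astype(np.uint8); y,x=seed[1],seed[0]
    z=np.zeros_like(m); z[max(0,y-r):y+r,max(0,x-r):x+r]=m[max(0,y-r):y+r,max(0,x-r):x+r]
    n,l,st,c=cv2.connectedComponentsWithStats(z); k=1+np.argmax(st[1:,4]); h,_=cv2.findContours((l==k).astype(np.uint8),0,1)
    return cv2.convexHull(np.vstack(h))[:,0]
views=[('top',cv2.imread('pics/top0.png'),(228,231),(197,266),None,75,24,16),
 ('scene',cv2.imread('pics/scene0.png'),(300,281),(316,321),None,75,24,16),
 ('wrist',cv2.imread('pics/w2.png'),(347,150),(290,225),ld('w2.json'),75,52,30)]
for which in(0,1):
    H=[]
    for n,im,a,b,o,th,ra,rb in views:
        h=mask(im,(a,b)[which],th,(ra,rb)[which]);H.append((n,h,o));print(n,cv2.boundingRect(h),cv2.contourArea(h))
    def sup(h): 
        d=np.array([(np.cos(t),np.sin(t)) for t in np.arange(0,6.28,.2)]);return (h@d.T).max(0)
    def cost(v,z1=None):
        x,y,yaw,L,W,z=v; z=z if z1 is None else z1
        return sum((np.abs(sup(proj(n,box(x,y,yaw,L,W,0,z),o))-sup(h))**1).sum()*(1 if n!='wrist' else .6) for n,h,o in H)
    x0=[(464,310,-.1,105,50,15),(400,370,-.6,65,32,15)][which]
    for z in(2,10,20,30,None):
        r=minimize(lambda v:cost(v,z),x0,method='Nelder-Mead',options=dict(maxiter=4000,initial_simplex=np.array([x0]+[np.array(x0)+np.eye(6)[i]*[8,8,.2,8,8,8][i] for i in range(6)])))
        print(z,r.fun.round(1),r.x.round(2))
E
```

```text
top (216, 213, 22, 37) 600.0
scene (283, 269, 34, 28) 508.5
wrist (327, 109, 40, 82) 3025.0
2 94.7 [ 4.6216e+02  3.0873e+02 -1.0000e-01  1.0205e+02  4.7970e+01  2.1620e+01]Traceback (most recent call last):
  File "<stdin>", line 23, in <module>
    res = _minimize_neldermead(fun, x0, args, callback, bounds=bounds,
                               **options)
    fxcc = func(xcc)
    fx = function(np.copy(x), *(wrapper_args + args))
  File "<stdin>", line 23, in <lambda>
  File "<stdin>", line 20, in cost
  File "<stdin>", line 20, in <genexpr>
  File "sil.py", line 4, in proj
    c=ctrl.calibration(n)
ValueError: time passes only in moves, steps and waits
```

```bash
sed -i 's/^def proj/import functools\ncal=functools.lru_cache(None)(lambda n:ctrl.calibration(n))\ndef proj/; s/c=ctrl.calibration(n)/c=cal(n)/' sil.py
python3 - <<'E'
from sil import *
from scipy.optimize import minimize
ld=lambda f:{k:np.array(v) for k,v in json.load(open(f)).items()}
def mask(img,seed,th,r):
    g=img.max(2); m=(g<th).astype(np.uint8); y,x=seed[1],seed[0]
    z=np.zeros_like(m); z[max(0,y-r):y+r,max(0,x-r):x+r]=m[max(0,y-r):y+r,max(0,x-r):x+r]
    n,l,st,c=cv2.connectedComponentsWithStats(z); k=1+np.argmax(st[1:,4]); h,_=cv2.findContours((l==k).astype(np.uint8),0,1)
    return cv2.convexHull(np.vstack(h))[:,0]
views=[('top',cv2.imread('pics/top0.png'),(228,231),(197,266),None,75,24,16),
 ('scene',cv2.imread('pics/scene0.png'),(300,281),(316,321),None,75,24,16),
 ('wrist',cv2.imread('pics/w2.png'),(347,150),(290,225),ld('w2.json'),75,52,30)]
D=np.array([(np.cos(t),np.sin(t)) for t in np.arange(0,6.28,.2)])
sup=lambda h:(h@D.T).max(0)
for which in(0,1):
    H=[]
    for n,im,a,b,o,th,ra,rb in views:
        h=mask(im,(a,b)[which],th,(ra,rb)[which]);H.append((n,sup(h),o));print(n,cv2.boundingRect(h),cv2.contourArea(h))
    def cost(v,z=None):
        x,y,yaw,L,W,zz=v; z=zz if z is None else z
        return sum(np.abs(sup(proj(n,box(x,y,yaw,L,W,0,z),o))-h).sum()*(1 if n!='wrist' else .6) for n,h,o in H)
    x0=[(464,310,-.1,105,50,15),(400,370,-.6,65,32,15)][which]
    for z in(2,10,20,30,None):
        r=minimize(lambda v:cost(v,z),x0,method='Nelder-Mead',options=dict(maxiter=1500,initial_simplex=np.array([x0]+[np.array(x0)+np.eye(6)[i]*[8,8,.2,8,8,8][i] for i in range(6)])))
        print(z,r.fun.round(1),r.x.round(2).tolist())
E
```

```text
top (216, 213, 22, 37) 600.0
scene (283, 269, 34, 28) 508.5
wrist (327, 109, 40, 82) 3025.0
2 94.7 [462.16, 308.73, -0.1, 102.05, 47.97, 21.62]
10 73.7 [462.75, 309.46, -0.1, 100.9, 46.67, 26.27]
20 61.4 [462.97, 309.56, -0.11, 97.76, 44.7, 27.68]
30 73.1 [463.38, 309.89, -0.12, 96.77, 42.08, 31.67]
None 61.4 [462.91, 309.51, -0.12, 97.85, 44.67, 19.53]
top (185, 254, 24, 25) 290.5
scene (306, 310, 19, 25) 252.0
wrist (269, 203, 42, 51) 1119.0
2 69.7 [359.51, 398.77, -0.66, 69.67, 29.71, 28.24]
10 43.4 [359.94, 398.17, -0.66, 67.91, 29.39, 26.3]
20 45.2 [360.75, 397.12, -0.66, 63.64, 28.24, 18.33]
30 75.0 [360.73, 396.23, -0.62, 63.98, 26.04, 25.12]
None 36.9 [360.39, 397.93, -0.66, 64.8, 29.33, 14.22]
```

Request:
drive_tool(
  rows=[
    [1.5, 0, 0, 0, 0, 0],
    [3, 0, 0, 0, 0, 0],
    [4.5, 0, 0, 0, 0, 0],
  ],
)

```text
time_s: 7.95
tcp_pos: [465.4, 310.3, 25.5]
eef_rot: [-2.171, 0.107, 2.163]
force: [0.7, 0.2, 0.4]
gripper_width: 0.9
```

Run:
```python
from h import *
s=cv2.imread('pics/scene0.png');w=cv2.imread('pics/w2.png')
o=np.zeros((600,800,3),np.uint8);o[:,:400]=crop(s,265,250,345,370,5);o[:,400:]=crop(w,250,95,350,245,4)
cv2.imwrite('pics/v6.png',o)
```

```text
(no output)
```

View pics/v6.png

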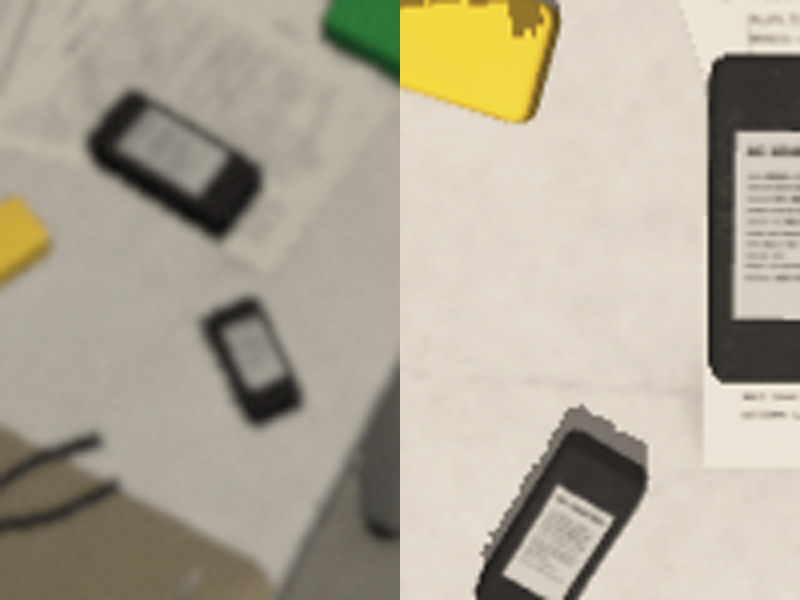

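The scene view shows the big adapter is a real box with visible sides, and there is still no force with the tip at z=25. It may be sitting lower than I assumed, so I'll fit its base height with the dimensions fixed.

```bash
cat > fitz.py <<'E'
from sil import *
from scipy.optimize import minimize
ld=lambda f:{k:np.array(v) for k,v in json.load(open(f)).items()}
def mask(img,seed,th,r):
    g=img.max(2); m=(g<th).astype(np.uint8); y,x=seed[1],seed[0]
    z=np.zeros_like(m); z[max(0,y-r):y+r,max(0,x-r):x+r]=m[max(0,y-r):y+r,max(0,x-r):x+r]
    n,l,st,c=cv2.connectedComponentsWithStats(z); k=1+np.argmax(st[1:,4]); h,_=cv2.findContours((l==k).astype(np.uint8),0,1)
    return cv2.convexHull(np.vstack(h))[:,0]
D=np.array([(np.cos(t),np.sin(t)) for t in np.arange(0,6.28,.2)])
sup=lambda h:(h@D.T).max(0)
E
python3 - <<'E'
from fitz import *
T=cv2.imread('pics/top0.png');S=cv2.imread('pics/scene0.png');W=cv2.imread('pics/w2.png')
H=[('top',mask(T,(228,231),100,24),None),('scene',mask(S,(300,281),100,24),None),('wrist',mask(W,(347,150),100,52),ld('w2.json'))]
for n,h,o in H: print(n,cv2.boundingRect(h))
H=[(n,sup(h+0.),o) for n,h,o in H]
def cost(v,z0,L,Wd,hh,ns):
    x,y,yaw=v
    return sum(np.abs(sup(proj(n,box(x,y,yaw,L,Wd,z0,z0+hh),o))-h).sum()*(1 if n!='wrist' else .6) for n,h,o in H if n in ns)
for ns in(('top','scene','wrist'),('top','scene'),('top','wrist')):
  for z0 in(-40,-30,-20,-10,0,10):
    r=minimize(cost,(464,310,-.1),args=(z0,103.5,48.5,30,ns),method='Nelder-Mead',options=dict(maxiter=400,initial_simplex=[(464,310,-.1),(470,310,-.1),(464,318,-.1),(464,310,.05)]))
    print(ns,z0,r.fun.round(1),r.x.round(2).tolist())
print(ctrl.get_obs()['time_s'])
E
```

```text
top (216, 213, 22, 37)
scene (283, 268, 34, 30)
wrist (327, 109, 40, 82)
('top', 'scene', 'wrist') -40 221.4 [462.45, 308.16, -0.12]
('top', 'scene', 'wrist') -30 166.0 [462.27, 308.7, -0.1]
('top', 'scene', 'wrist') -20 125.2 [462.81, 309.48, -0.1]
('top', 'scene', 'wrist') -10 119.6 [462.67, 309.92, -0.1]
('top', 'scene', 'wrist') 0 141.8 [462.63, 311.91, -0.09]
('top', 'scene', 'wrist') 10 169.0 [462.27, 311.42, -0.1]
('top', 'scene') -40 183.6 [464.92, 313.86, -0.14]
('top', 'scene') -30 144.9 [464.33, 311.76, -0.13]
('top', 'scene') -20 108.5 [464.29, 309.47, -0.16]
('top', 'scene') -10 90.5 [462.42, 309.75, -0.1]
('top', 'scene') 0 94.7 [461.61, 311.24, -0.05]
('top', 'scene') 10 102.4 [461.83, 310.23, -0.12]
('top', 'wrist') -40 94.0 [461.98, 309.45, -0.14]
('top', 'wrist') -30 66.4 [462.21, 309.06, -0.1]
('top', 'wrist') -20 51.4 [462.41, 310.34, -0.11]
('top', 'wrist') -10 63.1 [462.71, 311.01, -0.1]
('top', 'wrist') 0 84.3 [462.63, 311.91, -0.09]
('top', 'wrist') 10 108.1 [462.27, 311.42, -0.1]
7.95
```

Request:
drive_tool(
  rows=[
    [2, 0, 0, 0, 0, 0],
    [4, 0, 0, 0, 0, 0],
    [6, 0, 0, 0, 0, 0],
    [8, 0, 0, 0, 0, 0],
    [10, 0, 0, 0, 0, 0],
    [12, 0, 0, 0, 0, 0],
    [14, 0, 0, 0, 0, 0],
    [16, 0, 0, 0, 0, 0],
    [18, 0, 0, 0, 0, 0],
    [20, 0, 0, 0, 0, 0],
    [21, 0, 0, 0, 0, 0],
  ],
)

```text
time_s: 8.87
tcp_pos: [465.3, 310.3, 4.2]
eef_rot: [-2.171, 0.107, 2.164]
force: [-0.6, -0.5, 0.1]
gripper_width: 0.7
```

Request:
drive_tool(
  rows=[
    [1, 0, 0, 0, 0, 0],
    [2, 0, 0, 0, 0, 0],
    [3, 0, 0, 0, 0, 0],
    [4, 0, 0, 0, 0, 0],
  ],
)

```text
time_s: 9.2
tcp_pos: [465.4, 310.3, 0.1]
eef_rot: [-2.171, 0.107, 2.163]
force: [0.6, 0.6, 0.3]
gripper_width: 0.5
```

Request:
drive_tool(
  rows=[
    [1, 0, 0, 0, 0, 0],
    [2, 0, 0, 0, 0, 0],
    [3, 0, 0, 0, 0, 0],
    [4, 0, 0, 0, 0, 0],
    [4, 0, 0, 0, 0, 0],
  ],
)

```text
time_s: 9.62
tcp_pos: [465.4, 310.3, -3.4]
eef_rot: [-2.172, 0.108, 2.163]
force: [-3.0, -2.7, 6.4]
gripper_width: 0.5
```

Run:
```python
from go import *
o=ctrl.get_obs();i=ctrl.capture('wrist')[:,:,::-1];s=ctrl.capture('scene')[:,:,::-1]
c=np.zeros((500,800,3),np.uint8);c[:,:400]=crop(i,220,75,420,325,2);c[:,400:]=crop(s,255,225,335,325,5)
cv2.imwrite('pics/v7.png',c);print(o['tcp_pos'],o['force'])
```

```text
[465.43747666 310.28382649  -3.39303716] [-3.02381837 -2.66255698  6.40891072]
```

View pics/v7.png

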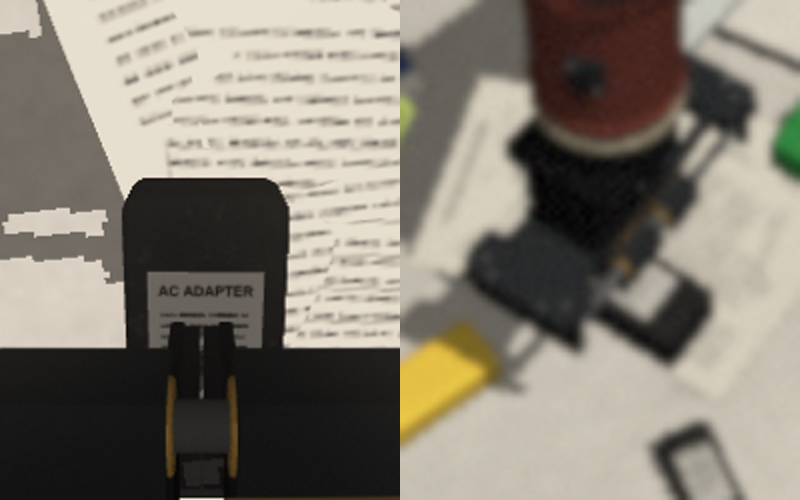

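Contact came at reported z ≈ -3 while the adapter top should be at z=30, and the finger tips always show at row 237. So the real tips appear to sit about 30 mm short of the reported TCP. I'll reopen and go down around the adapter carefully, watching the force.

Request:
drive_tool(
  rows=[
    [-10, 0, 0, 0, 0, 0],
    [-20, 0, 0, 0, 0, 0],
    [-24, 0, 0, 0, 0, 0],
    [-24, 0, 0, 0, 0, 0],
    [-24, 0, 0, 0, 0, 0],
    [-24, 0, 0, 0, 0, 0],
    [-24, 0, 0, 0, 0, 0],
    [-24, 0, 0, 0, 0, 0],
    [-24, 0, 0, 0, 0, 0],
    [-24, 0, 0, 0, 0, 0],
    [-24, 0, 0, 0, 0, 0],
    [-24, 0, 0, 0, 0, 0],
  ],
  grip=-1,
)

```text
time_s: 10.72
tcp_pos: [465.3, 310.3, 20.5]
eef_rot: [-2.172, 0.108, 2.164]
force: [-0.3, 0.1, 0.7]
gripper_width: 72.7
```

Request:
drive_tool(
  rows=[
    [0, 0, 0, 0, 0, 0],
    [0, 0, 0, 0, 0, 0],
    [5, 0, 0, 0, 0, 0],
    [12, 0, 0, 0, 0, 0],
    [18, 0, 0, 0, 0, 0],
    [21, 0, 0, 0, 0, 0],
    [23, 0, 0, 0, 0, 0],
    [25, 0, 0, 0, 0, 0],
    [27, 0, 0, 0, 0, 0],
    [29, 0, 0, 0, 0, 0],
    [30, 0, 0, 0, 0, 0],
  ],
)

```text
time_s: 11.63
tcp_pos: [465.4, 310.3, -9.6]
eef_rot: [-2.172, 0.108, 2.163]
force: [0.1, -0.2, -0.1]
gripper_width: 87.0
```

Request:
drive_tool(
  rows=[
    [2, 0, 0, 0, 0, 0],
    [4, 0, 0, 0, 0, 0],
    [6, 0, 0, 0, 0, 0],
    [7, 0, 0, 0, 0, 0],
  ],
)

```text
time_s: 11.97
tcp_pos: [465.3, 310.3, -16.9]
eef_rot: [-2.172, 0.108, 2.164]
force: [0.6, 0.1, -0.8]
gripper_width: 86.6
```

Request:
drive_tool(
  rows=[
    [2, 0, 0, 0, 0, 0],
    [4, 0, 0, 0, 0, 0],
    [6, 0, 0, 0, 0, 0],
    [7.5, 0, 0, 0, 0, 0],
    [9, 0, 0, 0, 0, 0],
  ],
)

```text
time_s: 12.38
tcp_pos: [465.4, 310.2, -26.1]
eef_rot: [-2.172, 0.108, 2.164]
force: [-0.7, 0.6, -0.2]
gripper_width: 87.0
```

Request:
drive_tool(
  rows=[
    [1, 0, 0, 0, 0, 0],
    [2, 0, 0, 0, 0, 0],
    [3, 0, 0, 0, 0, 0],
    [4, 0, 0, 0, 0, 0],
  ],
)

```text
time_s: 12.72
tcp_pos: [465.4, 310.3, -30.2]
eef_rot: [-2.172, 0.108, 2.164]
force: [-0.0, -0.0, -0.3]
gripper_width: 87.3
```

Request:
drive_tool(
  rows=[
    [0, 0, 0, 0, 0, 0],
    [0, 0, 0, 0, 0, 0],
    [0, 0, 0, 0, 0, 0],
    [0, 0, 0, 0, 0, 0],
    [0, 0, 0, 0, 0, 0],
    [0, 0, 0, 0, 0, 0],
    [0, 0, 0, 0, 0, 0],
    [0, 0, 0, 0, 0, 0],
    [0, 0, 0, 0, 0, 0],
    [0, 0, 0, 0, 0, 0],
    [0, 0, 0, 0, 0, 0],
  ],
  grip=1,
  grip_force=25,
)

```text
time_s: 13.63
tcp_pos: [465.4, 310.2, -30.2]
eef_rot: [-2.172, 0.108, 2.164]
force: [-0.8, -1.3, 2.5]
gripper_width: 49.7
```

Request:
drive_tool(
  rows=[
    [-10, 0, 0, 0, 0, 0],
    [-35, 0, 0, 0, 0, 0],
    [-70, 0, 0, 0, 0, 0],
    [-100, 0, 0, 0, 0, 0],
    [-100, 0, 0, 0, 0, 0],
  ],
)

```text
time_s: 14.05
tcp_pos: [467.5, 312.7, 76.2]
eef_rot: [-2.177, 0.102, 2.154]
force: [1.4, 1.3, -3.0]
gripper_width: 49.5
```

Run:
```python
from go import *
o=ctrl.get_obs();print(o['qpos'].round(2),o['tcp_pos'],o['gripper_width'],o['time_s'])
J=np.array([587.5,37]);y=-.165;R=np.array([[np.cos(y),-np.sin(y)],[np.sin(y),np.cos(y)]])
p=J+R@[16,12];print(p,row((*p,70),y))
```

```text
[-0.05  0.32 -0.73  1.8   0.24  1.1  -2.53] [467.54097097 312.66902658  76.21220058] 49.51925787521247 14.05
[605.25372166  46.20898297] [5.9, 251.2, -164.0, -1.507, -0.014, -0.001]
```

Adapter gripped at 49.5 mm. I'm carrying it over the jig while turning.

Request:
drive_tool(
  rows=[
    [0, 21, -14, -0.125, 0, 0],
    [0, 42, -27, -0.25, 0, 0],
    [0, 63, -41, -0.375, 0, 0],
    [0, 84, -55, -0.5, 0, 0],
    [0, 105, -68, -0.625, 0, 0],
    [0, 126, -82, -0.75, 0, 0],
    [0, 147, -96, -0.875, 0, 0],
    [0, 168, -109, -1.0, 0, 0],
    [0, 188, -123, -1.125, 0, 0],
    [0, 209, -137, -1.25, 0, 0],
    [0, 230, -150, -1.375, 0, 0],
    [3, 251, -164, -1.507, -0.014, 0],
  ],
)

```text
time_s: 15.05
tcp_pos: [605.3, 44.9, 73.0]
eef_rot: [1.332, 1.124, -1.331]
force: [1.3, 0.3, -3.7]
gripper_width: 49.9
```

Run:
```python
from go import *
o=ctrl.get_obs();print(o['qpos'].round(2),o['tcp_pos'],o['gripper_width'],o['time_s'])
J=np.array([587.4,37.4]);y=-.166;R=np.array([[np.cos(y),-np.sin(y)],[np.sin(y),np.cos(y)]])
p=J+R@[14,11];print(p,row((*p,20),y))
```

```text
[ 0.52  0.47 -0.85  1.68  0.38  1.17 -0.6 ] [605.34960546  44.88450387  73.04688314] 49.94359763760641 15.05
[603.02517588  45.93544837] [53.0, -2.5, -0.7, -0.002, 0.0, -0.001]
```

Request:
drive_tool(
  rows=[
    [25, -2.5, -0.7, 0, 0, 0],
    [45, -2.5, -0.7, 0, 0, 0],
    [60, -2.5, -0.7, 0, 0, 0],
    [70, -2.5, -0.7, 0, 0, 0],
    [78, -2.5, -0.7, 0, 0, 0],
    [84, -2.5, -0.7, 0, 0, 0],
    [87, -2.5, -0.7, 0, 0, 0],
    [89, -2.5, -0.7, 0, 0, 0],
    [89, -2.5, -0.7, 0, 0, 0],
  ],
)

```text
time_s: 15.8
tcp_pos: [603.3, 46.1, -15.7]
eef_rot: [1.332, 1.123, -1.331]
force: [-0.2, -0.4, -3.4]
gripper_width: 50.2
```

Request:
drive_tool(
  rows=[
    [0, 1, 0, 0, 0, 0],
    [0, 2, 0, 0, 0, 0],
    [0, 3, 0, 0, 0, 0],
    [0, 4, 0, 0, 0, 0],
    [0, 5, 0, 0, 0, 0],
  ],
)

```text
time_s: 16.22
tcp_pos: [608.5, 45.2, -15.5]
eef_rot: [1.332, 1.123, -1.33]
force: [-3.5, 0.5, -1.9]
gripper_width: 49.4
```

Request:
drive_tool(
  rows=[
    [0, 1, 0, 0, 0, 0],
    [0, 2, 0, 0, 0, 0],
    [0, 3, 0, 0, 0, 0],
  ],
)

```text
time_s: 16.47
tcp_pos: [608.4, 45.2, -16.2]
eef_rot: [1.329, 1.127, -1.335]
force: [-14.2, 1.4, 4.0]
gripper_width: 50.0
```

Request:
drive_tool(
  rows=[
    [0, -2, 0, 0, 0, 0],
    [0, -2, -1, 0, 0, 0],
    [0, -2, -2, 0, 0, 0],
    [0, -2, -3, 0, 0, 0],
    [0, -2, -3, 0, 0, 0],
  ],
)

```text
time_s: 16.88
tcp_pos: [607.4, 48.8, -15.9]
eef_rot: [1.329, 1.127, -1.334]
force: [-0.5, 0.9, -3.2]
gripper_width: 49.5
```

Request:
drive_tool(
  rows=[
    [0, 0, -1, 0, 0, 0],
    [0, 0, -2, 0, 0, 0],
    [0, 0, -3, 0, 0, 0],
    [0, 0, -3, 0, 0, 0],
  ],
)

```text
time_s: 17.22
tcp_pos: [608.0, 51.6, -16.0]
eef_rot: [1.329, 1.126, -1.334]
force: [0.3, -0.6, -3.6]
gripper_width: 49.8
```

Request:
drive_tool(
  rows=[
    [0, 0, -1, 0, 0, 0],
    [0, 0, -2, 0, 0, 0],
    [0, 0, -3, 0, 0, 0],
    [0, 0, -3, 0, 0, 0],
  ],
)

```text
time_s: 17.55
tcp_pos: [608.4, 54.0, -16.0]
eef_rot: [1.329, 1.126, -1.335]
force: [-1.9, -3.0, -3.1]
gripper_width: 49.6
```

Request:
drive_tool(
  rows=[
    [1, 0, 0.5, 0, 0, 0],
    [2, 0.5, 0.5, 0, 0, 0],
    [2, 0.5, 0.5, 0, 0, 0],
  ],
)

```text
time_s: 17.8
tcp_pos: [608.8, 53.0, -18.0]
eef_rot: [1.328, 1.125, -1.336]
force: [-1.3, -4.1, 0.0]
gripper_width: 49.7
```

Request:
drive_tool(
  rows=[
    [0, 0, 0, 0, 0, 0],
    [0, 0, 0, 0, 0, 0],
    [0, 0, 0, 0, 0, 0],
    [0, 0, 0, 0, 0, 0],
    [0, 0, 0, 0, 0, 0],
  ],
  grip=-0.6,
)

```text
time_s: 18.22
tcp_pos: [609.0, 53.5, -17.8]
eef_rot: [1.329, 1.126, -1.335]
force: [-0.0, 1.1, -0.3]
gripper_width: 68.4
```

Request:
drive_tool(
  rows=[
    [-15, 0, 0, 0, 0, 0],
    [-45, 0, 0, 0, 0, 0],
    [-80, 0, 0, 0, 0, 0],
    [-110, 0, 0, 0, 0, 0],
    [-130, 0, 0, 0, 0, 0],
    [-130, 0, 0, 0, 0, 0],
  ],
)

```text
time_s: 18.72
tcp_pos: [612.1, 55.0, 118.4]
eef_rot: [1.333, 1.121, -1.328]
force: [0.8, -0.4, -0.5]
gripper_width: 69.9
```

Run:
```python
from go import *
import json
o=ctrl.get_obs();i=ctrl.capture('wrist')[:,:,::-1];cv2.imwrite('pics/w4.png',i)
json.dump({k:np.array(o[k]).tolist() for k in('tcp_pos','eef_rot')},open('w4.json','w'))
c,s=np.cos(-.232),np.sin(-.232);h=np.array([478-56*c,-325-56*s])
print(o['qpos'].round(2),o['time_s'],h,row((*h,100),-.232-np.pi/2))
```

```text
[ 0.51  0.44 -0.87  1.61  0.35  1.25 -0.59] 18.7167 [ 423.5003244  -312.12423365] [16.1, -123.9, 392.8, 1.635, -0.001, -0.003]
```

Request:
drive_tool(
  rows=[
    [5, -10, 33, 0.125, 0, 0],
    [8, -20, 66, 0.25, 0, 0],
    [10, -31, 98, 0.375, 0, 0],
    [12, -41, 131, 0.5, 0, 0],
    [14, -52, 164, 0.625, 0, 0],
    [16, -62, 196, 0.75, 0, 0],
    [16, -72, 229, 0.875, 0, 0],
    [16, -83, 262, 1.0, 0, 0],
    [16, -93, 295, 1.125, 0, 0],
    [16, -103, 327, 1.25, 0, 0],
    [16, -114, 360, 1.375, 0, 0],
    [16, -124, 393, 1.5, 0, 0],
  ],
  grip=-1,
)

```text
time_s: 19.77
tcp_pos: [421.9, -313.3, 99.8]
eef_rot: [-2.171, 0.113, 2.167]
force: [1.2, -0.3, -0.2]
gripper_width: 87.1
```

Run:
```python
from go import *
o=ctrl.get_obs();i=ctrl.capture('wrist')[:,:,::-1];cv2.imwrite('pics/w5.png',i)
# wedge mask: wood colour
hsv=cv2.cvtColor(i,cv2.COLOR_BGR2HSV);m=cv2.inRange(hsv,(8,70,60),(24,220,255));m[225:]=0
n,l,st,c=cv2.connectedComponentsWithStats(m);k=1+np.argmax(st[1:,4]);print(st[k])
h=cv2.convexHull(np.vstack(cv2.findContours((l==k).astype(np.uint8),0,1)[0]))
a=cv2.approxPolyDP(h,4,True)[:,0].astype(float)
print(a.tolist());print(onz('wrist',a,34,o).round(0).tolist())
t=(423.5,-312.1);print(o['qpos'].round(2),o['tcp_pos'],row((*t,20),-.232-np.pi/2))
```

```text
[ 300   44   41  181 5265]
[[339.0, 46.0], [339.0, 184.0], [333.0, 223.0], [300.0, 224.0], [321.0, 45.0]]
[[555.0, -342.0, 34.0], [441.0, -332.0, 34.0], [404.0, -323.0, 34.0], [407.0, -292.0, 34.0], [557.0, -327.0, 34.0]]
[ 1.    0.18 -0.49  1.86  0.1   1.12 -1.2 ] [ 421.88971621 -313.27907162   99.84195823] [79.5, -9.5, -4.7, 0.112, -0.0, -0.004]
```

Request:
drive_tool(
  rows=[
    [0, 0, 0, 0.05, 0, 0],
    [0, 0, 0, 0.1, 0, 0],
    [0, 0, 0, 0.1, 0, 0],
  ],
)

```text
time_s: 20.07
tcp_pos: [417.0, -320.7, 99.1]
eef_rot: [-2.104, 0.239, 2.106]
force: [0.2, 0.3, 0.6]
gripper_width: 87.0
```

Run:
```python
from go import *
o=ctrl.get_obs();print(o['tcp_pos'],row((421.5,-311.8,20),-.232-np.pi/2))
```

```text
[ 416.99053103 -320.70422589   99.11126768] [79.1, -9.9, -2.5, 0.009, 0.0, -0.003]
```

Request:
drive_tool(
  rows=[
    [25, -10, -2.5, 0.01, 0, 0],
    [50, -10, -2.5, 0.01, 0, 0],
    [75, -10, -2.5, 0.01, 0, 0],
    [95, -10, -2.5, 0.01, 0, 0],
    [110, -10, -2.5, 0.01, 0, 0],
    [120, -10, -2.5, 0.01, 0, 0],
    [126, -10, -2.5, 0.01, 0, 0],
    [128, -10, -2.5, 0.01, 0, 0],
  ],
)

```text
time_s: 20.73
tcp_pos: [421.3, -311.3, -29.7]
eef_rot: [-2.098, 0.247, 2.102]
force: [-0.2, 0.2, 0.2]
gripper_width: 86.9
```

Request:
drive_tool(
  rows=[
    [0, 0, 0, 0, 0, 0],
    [0, 0, 0, 0, 0, 0],
    [0, 0, 0, 0, 0, 0],
    [0, 0, 0, 0, 0, 0],
    [0, 0, 0, 0, 0, 0],
    [0, 0, 0, 0, 0, 0],
    [0, 0, 0, 0, 0, 0],
    [0, 0, 0, 0, 0, 0],
    [0, 0, 0, 0, 0, 0],
    [0, 0, 0, 0, 0, 0],
    [0, 0, 0, 0, 0, 0],
    [0, 0, 0, 0, 0, 0],
  ],
  grip=1,
  grip_force=50,
)

```text
time_s: 21.73
tcp_pos: [421.4, -311.3, -29.6]
eef_rot: [-2.098, 0.247, 2.102]
force: [-0.6, -0.8, 1.0]
gripper_width: 31.6
```

Request:
drive_tool(
  rows=[
    [0, 0, 0, 0, 0, 0],
    [0, 0, 0, 0, 0, 0],
    [-10, 0, 0, 0, 0, 0],
    [-35, 0, 0, 0, 0, 0],
    [-60, 0, 0, 0, 0, 0],
    [-85, 0, 0, 0, 0, 0],
    [-100, 0, 0, 0, 0, 0],
    [-100, 0, 0, 0, 0, 0],
  ],
)

```text
time_s: 22.4
tcp_pos: [423.6, -312.2, 74.5]
eef_rot: [-2.105, 0.25, 2.098]
force: [1.1, -0.3, -1.1]
gripper_width: 31.4
```

Run:
```python
from go import *
o=ctrl.get_obs()
J=np.array([587.4,37.4]);y=-.166;R=np.array([[np.cos(y),-np.sin(y)],[np.sin(y),np.cos(y)]])
p=J+R@[-80-56-4,-55.5];print(p,o['qpos'].round(2),o['tcp_pos'],o['gripper_width'],row((*p,60),y-np.pi/2))
```

```text
[440.1537486    5.79633804] [ 0.98  0.21 -0.48  1.89  0.11  1.07 -1.35] [ 423.57057966 -312.22840233   74.54160064] 31.396187294836864 [12.7, -313.4, 56.8, -0.065, -0.004, -0.005]
```

Request:
drive_tool(
  rows=[
    [0, -27, 5, -0.01, 0, 0],
    [0, -54, 10, -0.02, 0, 0],
    [0, -82, 15, -0.03, 0, 0],
    [0, -110, 20, -0.04, 0, 0],
    [0, -140, 25, -0.05, 0, 0],
    [0, -170, 31, -0.065, 0, 0],
    [0, -200, 36, -0.065, 0, 0],
    [0, -230, 42, -0.065, 0, 0],
    [0, -260, 47, -0.065, 0, 0],
    [0, -285, 52, -0.065, 0, 0],
    [0, -303, 55, -0.065, 0, 0],
    [0, -313, 57, -0.065, 0, 0],
  ],
)

```text
time_s: 23.4
tcp_pos: [439.4, 8.0, 72.5]
eef_rot: [-2.142, 0.181, 2.136]
force: [1.2, 0.5, -0.6]
gripper_width: 31.7
```

Request:
drive_tool(
  rows=[
    [0, 0, 0, 0, 0, 0],
    [0, 0, 0, 0, 0, 0],
  ],
)

```text
time_s: 23.57
tcp_pos: [439.0, 7.9, 72.3]
eef_rot: [-2.142, 0.18, 2.137]
force: [0.1, -0.1, -1.9]
gripper_width: 31.8
```

Run:
```python
from go import *
import json
o=ctrl.get_obs();i=ctrl.capture('wrist')[:,:,::-1];cv2.imwrite('pics/w6.png',i)
json.dump({k:np.array(o[k]).tolist() for k in('tcp_pos','eef_rot')},open('w6.json','w'))
J=np.array([587.4,37.4]);y=-.166;R=np.array([[np.cos(y),-np.sin(y)],[np.sin(y),np.cos(y)]])
p=J+R@[-140,-55.5];print(o['tcp_pos'],o['qpos'].round(2),row((*p,60),y-np.pi/2))
c=np.zeros((600,800,3),np.uint8);c[:,:400]=crop(i,230,10,430,310,2)
w=cv2.imread('pics/w4.png');c[:250,400:]=cv2.resize(w,(400,250),interpolation=cv2.INTER_AREA)
t=ctrl.capture('top')[:,:,::-1];c[250:600,400:]=crop(t,275,145,375,233,4)[:350]
cv2.imwrite('pics/v8.png',c)
```

```text
[439.04193869   7.88021978  72.26910006] [ 0.65  0.05 -0.78  2.07  0.05  1.04 -1.89] [12.3, 1.0, -1.2, 0.002, -0.003, -0.006]
```

View pics/v8.png

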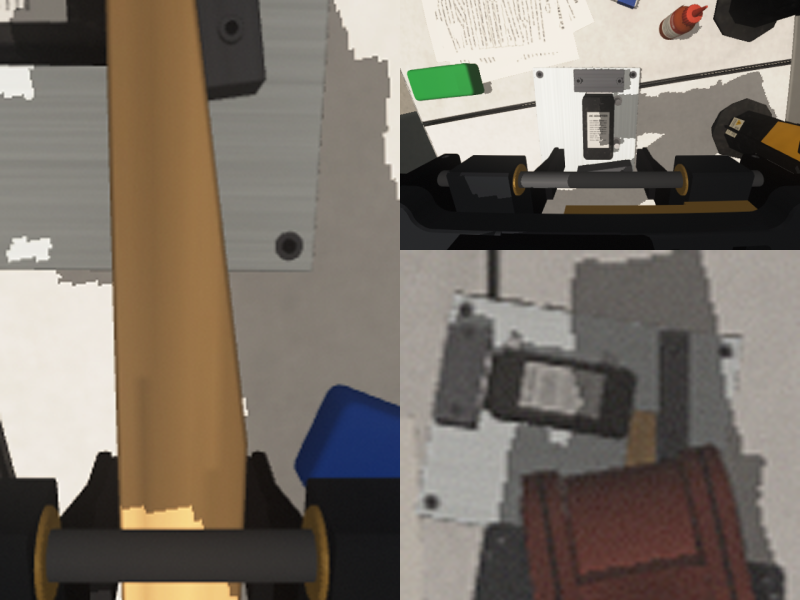

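The adapter sits at the pad and pins in the top view, and the wedge hangs over the gap with its straight side to the adapter. In the wrist crop the rail's near corner is at (210,98) and the plate corner at (312,270).

Run:
```python
from go import *
import json
o={k:np.array(v) for k,v in json.load(open('w6.json')).items()}
W=onz('wrist',np.array([(210,98),(265,80),(312,270),(288,246)])/2+[229.75,9.75],[38,38,12,12],o)
J=np.array([587.4,37.4]);y=-.166;R=np.array([[np.cos(y),-np.sin(y)],[np.sin(y),np.cos(y)]])
print(((W[:,:2]-J)@R).round(1),'expected (-18,-61),(-18,-83),(-85,-110)')
print('tcp in jig',(o['tcp_pos'][:2]-J)@R,'adapter released at',(np.array([609,53.3])-J)@R)
```

```text
[[ -21.3  -63.1]
 [ -15.2  -82.6]
 [ -84.3 -109.3]
 [ -74.3  -98.5]] expected (-18,-61),(-18,-83),(-85,-110)
tcp in jig [-141.44086438  -53.62847811] adapter released at [18.67578317 19.2505876 ]
```

Request:
drive_tool(
  rows=[
    [15, 1.2, -1.2, 0.002, -0.003, -0.006],
    [30, 1.2, -1.2, 0.002, -0.003, -0.006],
    [42, 1.2, -1.2, 0.002, -0.003, -0.006],
    [50, 1.2, -1.2, 0.002, -0.003, -0.006],
    [52, 1.2, -1.2, 0.002, -0.003, -0.006],
    [52, 1.2, -1.2, 0.002, -0.003, -0.006],
  ],
)

```text
time_s: 24.17
tcp_pos: [439.9, 4.4, 19.9]
eef_rot: [-2.132, 0.179, 2.135]
force: [-0.2, 0.5, -0.5]
gripper_width: 31.7
```

```bash
cat > st.py <<'E'
from go import *
import sys
a=[float(v) for v in sys.argv[1:]]
J=np.array([587.4,37.4]);y=-.166;R=np.array([[np.cos(y),-np.sin(y)],[np.sin(y),np.cos(y)]])
o=ctrl.get_obs();p=J+R@a[:2]
print('jig',((o['tcp_pos'][:2]-J)@R).round(1),o['tcp_pos'][2].round(1),'Fjig',(o['force'][:2]@R).round(1),o['force'][2].round(1),o['torque'].round(2),o['gripper_width'].round(1),o['time_s'])
print(row((*p,a[2]),y-np.pi/2,o))
E
python3 st.py -140 -55 -16.5
```

```text
Traceback (most recent call last):
  File "st.py", line 6, in <module>
    print('jig',((o['tcp_pos'][:2]-J)@R).round(1),o['tcp_pos'][2].round(1),'Fjig',(o['force'][:2]@R).round(1),o['force'][2].round(1),o['torque'].round(2),o['gripper_width'].round(1),o['time_s'])
                                                                                                                                                          ^^^^^^^^^^^^^^^^^^^^^^^^
AttributeError: 'float' object has no attribute 'round'
```

```bash
sed -i "s/o\['gripper_width'\].round(1)/o['gripper_width']/" st.py; python3 st.py -140 -55 -16.5
```

```text
jig [-140.   -56.9] 19.9 Fjig [-0.3  0.4] -0.5 [0.04 0.04 0.02] 31.70369962550417 24.1667
[36.4, -1.9, -0.1, -0.002, 0.001, 0.0]
```

Request:
drive_tool(
  rows=[
    [0, -1.9, 0, 0, 0, 0],
    [4, -1.9, 0, 0, 0, 0],
    [8, -1.9, 0, 0, 0, 0],
    [12, -1.9, 0, 0, 0, 0],
    [15, -1.9, 0, 0, 0, 0],
    [18, -1.9, 0, 0, 0, 0],
  ],
)

```text
time_s: 24.67
tcp_pos: [440.0, 6.3, 1.6]
eef_rot: [-2.132, 0.179, 2.135]
force: [0.7, -0.2, -0.8]
gripper_width: 31.6
```

Request:
drive_tool(
  rows=[
    [4, 0, 0, 0, 0, 0],
    [8, 0, 0, 0, 0, 0],
    [12, 0, 0, 0, 0, 0],
    [15, 0, 0, 0, 0, 0],
    [17, 0, 0, 0, 0, 0],
    [18, 0, 0, 0, 0, 0],
  ],
)

```text
time_s: 25.17
tcp_pos: [439.8, 6.4, -16.8]
eef_rot: [-2.131, 0.178, 2.136]
force: [-0.6, -0.2, -1.0]
gripper_width: 31.8
```

```bash
python3 st.py -97 -50 -16.5
```

```text
jig [-140.4  -55. ] -16.8 Fjig [-0.6 -0.3] -1.0 [0.03 0.08 0.03] 31.759416047433902 25.1667
[-0.4, -5.0, -43.4, -0.001, 0.002, 0.001]
```

Request:
drive_tool(
  rows=[
    [0, -0.3, -5, 0, 0, 0],
    [0, -0.6, -10, 0, 0, 0],
    [0, -1, -15, 0, 0, 0],
    [0, -1.4, -20, 0, 0, 0],
    [0, -1.8, -25, 0, 0, 0],
    [0, -2.1, -30, 0, 0, 0],
    [0, -2.4, -34, 0, 0, 0],
    [0, -2.4, -34, 0, 0, 0],
  ],
)

```text
time_s: 25.83
tcp_pos: [474.7, 2.9, -16.8]
eef_rot: [-2.132, 0.179, 2.135]
force: [-0.3, -1.7, -1.4]
gripper_width: 31.5
```

```bash
python3 st.py -97 -52 -16.8
```

```text
jig [-105.5  -52.7] -16.8 Fjig [-0.1 -1.7] -1.4 [-0.16  0.02 -0.09] 31.54661266428064 25.8333
[-0.0, -0.7, -8.5, -0.002, 0.002, 0.001]
```

Request:
drive_tool(
  rows=[
    [0, 0, -3, 0, 0, 0],
    [0, 0, -6, 0, 0, 0],
    [0, -0.2, -9, 0, 0, 0],
    [0, -0.5, -12, 0, 0, 0],
    [0, -0.5, -12, 0, 0, 0],
  ],
)

```text
time_s: 26.25
tcp_pos: [486.6, 1.3, -17.0]
eef_rot: [-2.131, 0.179, 2.136]
force: [-0.6, -1.9, -2.3]
gripper_width: 31.7
```

```bash
python3 st.py -83 -51 -16.8
```

```text
jig [-93.4 -52.3] -17.0 Fjig [-0.3 -2. ] -2.3 [-0.35  0.24  0.02] 31.66272317906526 26.25
[-0.2, -1.3, -10.4, -0.002, 0.002, 0.001]
```

Now driving along the slope (1 in 7), watching the force.

Request:
drive_tool(
  rows=[
    [0, -0.4, -3, 0, 0, 0],
    [0, -0.8, -6, 0, 0, 0],
    [0, -1.2, -9, 0, 0, 0],
    [0, -1.7, -12, 0, 0, 0],
    [0, -1.7, -12, 0, 0, 0],
  ],
)

```text
time_s: 26.67
tcp_pos: [499.2, 0.8, -17.1]
eef_rot: [-2.131, 0.179, 2.136]
force: [-2.8, -1.9, -2.0]
gripper_width: 31.2
```

```bash
python3 st.py -70 -49 -16.8
```

```text
jig [-81.  -50.6] -17.1 Fjig [-2.4 -2.3] -2.0 [-0.44  0.51  0.03] 31.222086573564223 26.6667
[-0.4, -1.7, -11.0, -0.002, 0.002, 0.001]
```

Request:
drive_tool(
  rows=[
    [0, -0.4, -3, 0, 0, 0],
    [0, -0.8, -6, 0, 0, 0],
    [0, -1.2, -9, 0, 0, 0],
    [0, -1.6, -12, 0, 0, 0],
    [0, -2.0, -15, 0, 0, 0],
    [0, -2.0, -15, 0, 0, 0],
  ],
)

```text
time_s: 27.17
tcp_pos: [514.7, 0.3, -17.3]
eef_rot: [-2.131, 0.179, 2.136]
force: [-3.1, -2.0, -2.7]
gripper_width: 32.4
```

```bash
python3 st.py -51 -46.5 -16.8
```

```text
jig [-65.6 -48.6] -17.3 Fjig [-2.7 -2.5] -2.7 [-0.46  0.75  0.1 ] 32.36833997950476 27.1667
[-0.5, -2.2, -14.6, -0.002, 0.003, 0.001]
```

Request:
drive_tool(
  rows=[
    [0, -0.4, -3, 0, 0, 0],
    [0, -0.8, -6, 0, 0, 0],
    [0, -1.2, -9, 0, 0, 0],
    [0, -1.6, -12, 0, 0, 0],
    [0, -1.6, -12, 0, 0, 0],
  ],
)

```text
time_s: 27.58
tcp_pos: [526.4, -0.1, -17.6]
eef_rot: [-2.129, 0.179, 2.137]
force: [-6.0, -2.0, -1.2]
gripper_width: 31.6
```

```bash
python3 st.py -51 -46.5 -16.8
```

```text
jig [-54.  -47.1] -17.6 Fjig [-5.6 -3. ] -1.2 [-0.37  1.18  0.16] 31.634278952426357 27.5833
[-0.8, -0.6, -3.0, -0.002, 0.004, 0.001]
```

Request:
drive_tool(
  rows=[
    [0, -0.2, -1.5, 0, 0, 0],
    [0, -0.4, -3, 0, 0, 0],
    [0, -0.6, -4.5, 0, 0, 0],
    [0, -0.8, -6, 0, 0, 0],
    [0, -0.8, -6, 0, 0, 0],
  ],
)

```text
time_s: 28.0
tcp_pos: [527.1, -0.3, -17.8]
eef_rot: [-2.12, 0.182, 2.149]
force: [-28.6, -2.3, 25.1]
gripper_width: 31.7
```

```bash
python3 st.py -51 -46.5 -16.8
```

```text
jig [-53.2 -47.2] -17.8 Fjig [-27.8  -7. ] 25.1 [-0.14  6.14 -0.12] 31.666153877438415 28.0
[-1.0, -0.7, -2.2, -0.002, 0.014, -0.003]
```

The force jumped from 6 to 28 N with no further travel, so the pad is flush. I'll relax and let go.

Request:
drive_tool(
  rows=[
    [0, 0, 0, 0, 0, 0],
    [0, 0, 0, 0, 0, 0],
  ],
)

```text
time_s: 28.17
tcp_pos: [526.9, -0.3, -17.5]
eef_rot: [-2.119, 0.182, 2.15]
force: [-8.6, -1.5, 4.2]
gripper_width: 31.5
```

Request:
drive_tool(
  rows=[
    [0, 0, 0, 0, 0, 0],
    [0, 0, 0, 0, 0, 0],
    [0, 0, 0, 0, 0, 0],
    [0, 0, 0, 0, 0, 0],
    [0, 0, 0, 0, 0, 0],
    [0, 0, 0, 0, 0, 0],
    [0, 0, 0, 0, 0, 0],
  ],
  grip=-0.4,
)

```text
time_s: 28.75
tcp_pos: [527.1, -0.3, -17.5]
eef_rot: [-2.12, 0.182, 2.149]
force: [-0.5, 0.2, -0.6]
gripper_width: 59.9
```

```bash
python3 st.py -80 -46.5 120
```

```text
jig [-53.3 -47.1] -17.5 Fjig [-0.6  0.2] -0.6 [-0.02  0.05 -0.  ] 59.90470087962799 28.75
[-137.1, -0.1, 28.6, -0.002, 0.014, -0.003]
```

Request:
drive_tool(
  rows=[
    [-15, 0, 0, 0, 0, 0],
    [-45, 0, 0, 0, 0, 0],
    [-80, 0, 0, 0, 0, 0],
    [-115, 0, 0, 0, 0, 0],
    [-150, 0, 10, 0, 0, 0],
    [-180, 0, 25, 0, 0, 0],
    [-200, 0, 40, 0, 0, 0],
    [-205, 0, 50, 0, 0.014, 0],
    [-205, 0, 50, 0, 0.014, 0],
    [-205, 0, 50, 0, 0.014, 0],
  ],
)

```text
time_s: 29.58
tcp_pos: [480.7, 7.9, 188.5]
eef_rot: [-2.137, 0.185, 2.134]
force: [0.6, 0.3, -0.0]
gripper_width: 60.7
```

Run:
```python
from fitz import *
from scipy.optimize import minimize
o=ctrl.get_obs();i=np.ascontiguousarray(ctrl.capture('wrist')[:,:,::-1]);cv2.imwrite('pics/w8.png',i)
J=np.array([587.4,37.4]);y=-.166;R=np.array([[np.cos(y),-np.sin(y)],[np.sin(y),np.cos(y)]])
hsv=cv2.cvtColor(i,cv2.COLOR_BGR2HSV);m=cv2.inRange(hsv,(8,70,50),(24,220,255))
# keep near expected wedge
q=lambda a,z:np.c_[J+np.array(a,float)@R.T,np.full(len(a),z)]
e=proj('wrist',q([(-75,-30.5),(-75,-62.5),(85,-30.5),(85,-46.5)],46),o);print('expected wedge px',e.round(0).tolist())
x0,y0=np.maximum(e.min(0)-15,0).astype(int);x1,y1=(e.max(0)+15).astype(int)
z=np.zeros_like(m);z[y0:y1,x0:x1]=m[y0:y1,x0:x1]
n,l,st,c=cv2.connectedComponentsWithStats(z);k=1+np.argmax(st[1:,4])
h=cv2.convexHull(np.vstack(cv2.findContours((l==k).astype(np.uint8),0,1)[0]))
a=cv2.approxPolyDP(h,3,True)[:,0].astype(float);print(a.tolist())
print('wedge in jig',((onz('wrist',a,46,o)[:,:2]-J)@R).round(1).tolist())
ea=proj('wrist',q([(-5,-30.5),(45,-30.5),(45,74.5),(-5,74.5)],42),o);print('expected adapter px',ea.round(0).tolist())
for nm in('cx',):
    # label (bright) in adapter: white patch
    c0=ea.mean(0).astype(int);print('label',c0,i[c0[1],c0[0]])
g=i.max(2)
for X in(0,10,30,40):  # dark run along jig y on adapter top
    ys=np.arange(-60,100,1.);pp=proj('wrist',q([(X,v) for v in ys],42),o).round().astype(int)
    v=[int(g[b,a]) if 0<=a<640 and 0<=b<400 else -1 for a,b in pp];print(X,v)
print(o['tcp_pos'],o['time_s'])
```

```text
expected wedge px [[306.0, 166.0], [334.0, 166.0], [304.0, 10.0], [320.0, 10.0]]
[[320.0, 12.0], [334.0, 122.0], [333.0, 165.0], [307.0, 165.0], [305.0, 13.0]]
wedge in jig [[83.1, -46.8], [-25.9, -62.0], [-73.8, -61.4], [-73.8, -31.4], [82.2, -31.5]]
expected adapter px [[305.0, 102.0], [305.0, 53.0], [206.0, 54.0], [211.0, 103.0]]
label [256  78] [86 92 96]
0 [54, 90, 126, 134, 134, 138, 145, 147, 145, 147, 145, 144, 142, 141, 136, 136, 134, 131, 128, 127, 125, 126, 127, 128, 130, 133, 133, 134, 138, 106, 42, 31, 33, 36, 37, 36, 36, 36, 36, 35, 36, 35, 36, 37, 37, 36, 38, 38, 38, 35, 37, 37, 37, 37, 37, 38, 37, 37, 38, 38, 38, 39, 39, 40, 39, 39, 38, 39, 39, 38, 38, 38, 38, 38, 40, 38, 38, 40, 41, 39, 38, 38, 41, 44, 41, 43, 41, 38, 39, 38, 40, 42, 42, 44, 42, 42, 42, 42, 40, 40, 38, 39, 39, 38, 38, 40, 40, 39, 39, 38, 38, 39, 39, 40, 42, 40, 38, 39, 48, 50, 51, 50, 50, 50, 50, 51, 51, 52, 50, 50, 50, 44, 44, 53, 41, 64, 98, 98, 98, 98, 96, 94, 94, 96, 99, 100, 101, 101, 101, 98, 99, 99, 99, 102, 101, 100, 98, 101, 99, 96]
10 [55, 55, 65, 65, 119, 137, 144, 147, 146, 146, 145, 146,
[... 1390 characters left out ...]
4, 55, 53, 53, 90, 137, 143, 144, 143, 140, 138, 134, 131, 128, 128, 126, 122, 120, 121, 122, 123, 127, 129, 130, 130, 120, 102, 97, 49, 28, 31, 31, 31, 33, 35, 36, 37, 39, 42, 43, 40, 37, 33, 30, 32, 33, 35, 35, 34, 32, 33, 34, 32, 32, 31, 32, 32, 32, 32, 33, 33, 34, 40, 40, 38, 35, 34, 35, 33, 34, 33, 34, 34, 35, 34, 35, 33, 35, 35, 35, 37, 37, 35, 34, 37, 40, 38, 35, 34, 35, 35, 35, 36, 36, 36, 36, 36, 36, 34, 34, 36, 36, 37, 37, 36, 37, 35, 38, 38, 37, 38, 38, 37, 35, 35, 39, 47, 46, 46, 47, 48, 47, 47, 49, 51, 47, 45, 43, 40, 38, 39, 52, 86, 95, 97, 97, 97, 97, 95, 91, 95, 98, 99, 98, 100, 100, 99, 96, 96, 98, 100, 99, 97, 97, 97, 98, 96]
[480.71028449   7.92741681 188.47580606] 29.5833
```

Run:
```python
from sil import *
o=ctrl.get_obs();g=ctrl.capture('wrist').max(2)
J=np.array([587.4,37.4]);y=-.166;R=np.array([[np.cos(y),-np.sin(y)],[np.sin(y),np.cos(y)]])
for Y in(-22,10,40):
    xs=np.arange(-14,56,1.);pp=proj('wrist',np.c_[J+np.c_[xs,np.full(len(xs),Y)]@R.T,np.full(len(xs),42)],o).round().astype(int)
    print(Y,[int(g[b,a]) for a,b in pp])
```

```text
-22 [233, 231, 230, 229, 228, 228, 229, 196, 61, 34, 34, 34, 36, 36, 35, 36, 36, 43, 48, 49, 47, 47, 46, 48, 39, 33, 34, 34, 35, 34, 34, 32, 33, 33, 34, 32, 32, 32, 31, 32, 30, 32, 32, 31, 31, 31, 31, 30, 30, 31, 32, 33, 32, 34, 35, 36, 34, 69, 107, 117, 118, 119, 120, 116, 120, 128, 129, 129, 132, 131]
10 [233, 231, 231, 231, 232, 231, 231, 183, 57, 35, 36, 36, 38, 38, 37, 39, 38, 79, 114, 120, 113, 97, 90, 91, 89, 92, 94, 109, 100, 92, 93, 106, 91, 91, 104, 107, 105, 101, 101, 106, 116, 118, 119, 118, 118, 118, 119, 119, 118, 119, 98, 55, 34, 34, 34, 34, 32, 62, 120, 135, 137, 136, 134, 133, 133, 133, 131, 133, 135, 133]
40 [232, 231, 232, 233, 234, 233, 231, 231, 176, 75, 37, 36, 39, 40, 39, 39, 39, 89, 117, 121, 120, 119, 119, 119, 120, 119, 121, 120, 119, 119, 119, 119, 118, 119, 119, 118, 118, 118, 117, 120, 118, 119, 119, 120, 119, 119, 119, 119, 118, 119, 118, 87, 44, 35, 35, 36, 35, 75, 133, 135, 137, 137, 136, 132, 130, 132, 131, 133, 135, 135]
```

```bash
python3 -c "
from station import ctrl
print(ctrl.hand_in(), ctrl.get_obs()['time_s'])"
```

```text
the job is handed in; nothing more can be done
the job is handed in; nothing more can be done
```

I laid the adapter in the jig against the pins and pad and drove the wedge in until the force jumped from 6 to 28 N with no further travel. I then let go, backed off and handed in at about 29.6 s. No verdict came back.

**Last checks, from the final wrist image in jig mm:**

| Part | Measured | Target |
|---|---|---|
| Wedge centre | (4, -47) | (5, -46.5) |
| Adapter centre | (18.5, 22) | (20, 22) |

- **Wedge:** it looked square.
- **Adapter:** it also looked square, with no visible gap at the wedge or the stop. Its x matches where it touched the pins (18.7 measured), so I put the shortfall from 20 down to a jig estimate off by about 1 mm.
- **Not checked directly:** I inferred the pad travel from the force jump and the positions. I did not re-measure the spool, bottle and tape, but the planned paths stayed well clear of them.

**What went wrong on the way:**
- **Failed grasps:** my first two grasps of the adapter closed on nothing. A gentle touch-down showed the real fingertips about 33 mm short of the reported tool position, so I lowered every later height by that amount.
- **Position disagreement:** at pad contact the reported tool position put the adapter about 3 mm further along the jig's y than its nominal touch point. I put this down to where along its length I had gripped it.
- **Viewer limit:** I used all 12 picture views, so the final checks were done by image code only.

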